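# Change the bottle in the slanted stand

## Robot

A 6-joint arm with a two-finger parallel gripper is mounted at the origin on a cart in front of the work surface, level with it; the furniture and walls round the work are solid. World frame = base frame: x ahead of the robot, y to its left, z up, the work surface at z = 0. Lengths are in m, angles in rad, forces in N, time in s.
With the tool pointing down it reaches from about 0.275 to 0.975 m from the base axis. Payload 8.4 kg.
Tool frame: the origin (TCP) lies where the fingers leave the gripper's body, on its centre line; the fingertips stand 88 mm ahead of it and the grasp point (between the pads) lies 69 mm ahead of it; z points along the fingers, y is the direction in which the jaws open and shut (so a half turn about z gives the same grasp; the last joint's range is limited). The gripper opens to 92 mm and grips with 3 to 60 N. Pads are 20 mm wide; open, the fingers measure 128 mm over their backs; the gripper's body (75 mm by 189 mm) begins 69 mm behind the grasp point.
Start: joints at [1.198, 0.353, 1.633, -0, 1.155, -0.002], TCP at [0.226, 0.583, 0.303] pointing down, gripper open.
Joint ranges: [-2.63, 2.63], [-0.92, 2.1], [0.06, 2.66], [-1.3, 4.44], [0, 2.69], [-3.02, 3.02]. Speed limits (rad/s): [2.22, 2.22, 2.79, 3.14, 3.14, 3.14].

## Interface

Orientations are given as a rotation vector (axis times angle).
In Python, from rig import bot gives the robot as it stands. The module is installed in compiled form; this text tells all that it offers.
- The arm moves only by the tool arm_command, never from a script. Its argument "moves" is text: rows parted by semicolons, each of 7 numbers parted by spaces: the shift along the tool's x, y, z in mm, then the turn, a rotation vector about the tool's x, y, z in units of 5 degrees (1.0 is 5 degrees), then the opening in per cent of the stroke, from 0 (shut) to 100 (fully open). In form: x y z ax ay az gripper; .... A call has 1 to 12 rows; each row shifts and turns the commanded pose from where the row before left it, along the tool's axes as they then stand; what a row does not reach is not made up. A row lasts 1/12 s, in which the tool goes at most 41.7 mm and 7.16 degrees, less where a joint would pass 70% of its speed; a pose out of reach is approached as far as the arm can. A call with a gripper value outside its range is refused whole. The fingers move at their own pace and stop on an object; the grip force is fixed at half the most. Time passes only in rows, so rows that do not move let the fingers close. It gives the time, the measured TCP pose, the force and the opening at its end, in the units of the state.
- bot.get_obs(): the state, without advancing time (a new reading comes with each control period).
- bot.snapshot(name): name is "scene" or "top" or "wrist"; returns the picture (384x512x3 uint8, blue, green, red); there is no depth.
- bot.get_calibration(name): a dict with "fx", "fy", "cx", "cy" (pixels), "T" (4x4, takes a point from camera to world coordinates). Camera axes: x right, y down, z forward; pixel columns grow to the right and rows downward; lengths in m; the calibration is good to about 2 mm. A picture is of the moment at which its call begins: read the wrist's pose just before it. get_calibration takes no time and is no camera call; for the wrist camera it gives the pose at the moment of the call.
- bot.sign_off(): hands the job in, once; it reports no verdict.
The state is a dict: "time_s": time; "joints": joint angles; "qd": joint speeds; "effort": joint torques, N m; "eef_pos": TCP position; "orientation": TCP orientation; "ft_force": force on the tool from outside, world axes, zero at the start; "torque": the same for the moment, N m; "finger_gap": finger opening in m.
Only numpy, scipy, OpenCV 4.12 (cv2) and the standard library are available. Lean on these libraries where they do the work, as an engineer would, in place of code of your own. Each camera call takes 0.05 s, during which the arm holds its last target.

## Task

The brown bottle in the slanted stand is used up. First clear the tall pink can from in front of the stand into the grey tray, then take the brown bottle out of the stand and stand it upright in the tray beside the can; then lay the white blue-capped bottle in the stand in its place, cap up, lowering it in your grip until its underside rests on the end plate before letting go. Do not tip anything over, and leave all the other things where they stand.

Things in the scene. Friction and masses are not known exactly. Their poses are not given: they have to be found in the camera images.
- tall_can: loose pink-purple aerosol can, 58 mm diameter, 217 mm tall, 0.25 kg, with straight sides up to a purple cap; it stands on the worktop close in front of the slanted stand (on the robot's side). Origin: centre of its underside; z runs up its axis
- brown_bottle: loose brown bottle with a black cap, the used one, about 0.36 kg; body 66 mm diameter, 150 mm long overall; the cap is 32 mm in diameter and occupies the top 24 mm (126 to 150 mm above the underside). It starts lying in the slanted stand, cap up and towards the robot. Origin: centre of its underside; z runs along its axis to the cap
- white_bottle: loose white bottle with a blue cap, the fresh one, about 0.42 kg; body 68 mm diameter, 170 mm tall overall; the cap is 38 mm in diameter and occupies the top 26 mm (144 to 170 mm above the underside). It starts upright on the rubber mat in any of four places 112 mm apart. Origin: centre of its underside; z runs along its axis to the cap
- cradle: open V trough of the slanted stand (fixed, aluminium). Origin: foot of the V's bottom line, on the end plate. z: up the trough, 35 degrees from vertical, leaning to the robot's side; y level; x out of the V's opening. Wings 45 degrees either side of x, 50 mm wide, 85 mm long. A bottle of radius r rests with its axis along z at x = 1.41 r, y = 0 (white 48 mm, brown 47 mm), underside at z = 0
- stand: fixed base of the slanted stand: grey plate 150 by 110 by 8 mm, from 63 mm in front of to 87 mm behind the origin. Origin on the worktop, 26 mm under the cradle's; x is level, away from the lean. The cradle's end plate is 92 by 76 mm; a bottle's cap stands clear above the trough. Friction may hold a bottle part-way down the trough: lower it until it meets the end plate
- tray: fixed grey returns tray, 250 (x) by 130 (y) mm outside, rim 22 mm high, walls and floor 5 mm thick; left or right of the stand. Origin: centre of its underside; the floor's top is 5 mm above it
- mat: fixed black rubber mat, 200 by 200 by 3 mm, on the side opposite the tray; the white bottle and three bystanders stand on it. Origin: centre of its underside
- big_brown_bottle: bystander: big brown bottle with small black cap, 90 mm diameter, 175 mm tall (full width to about 100 mm, shoulder to 149 mm). Origin: centre of its underside
- brown_jar: bystander: wide brown bottle with wide white cap, 69 mm diameter, 120 mm tall. Origin: centre of its underside
- cup_stack: bystander: stack of clear cups, 80 mm diameter, 140 mm tall. Origin: centre of its underside
- black_lid_jar: bystander beside the stand: white jar with black lid, 61 mm diameter, 78 mm tall. Origin: centre of its underside
- small_brown_bottle: bystander beside the stand: small brown bottle with white cap, 37 mm diameter, 75 mm tall. Origin: centre of its underside

How it is judged:
By the outcome, as a careful person would: the job done as asked, in the order asked, and still so for the second after the job is handed in, with the robot touching nothing.
It also fails if it takes over 72 s, if anything falls off the work surface, if the arm or the gripper's body presses on something with over 40 N, if the wrist force passes 120 N, or if a joint passes its speed limit or range.

## Working session

There is one attempt and no reset: what is moved stays moved. The work goes in short steps, Python scripts to look and compute and a tool call to move; the robot and the scene stay as the last step left them, time stands still between calls to the robot, and variables do not carry over. Pictures are saved under pics/ and viewed, and the job is handed in when it is done.

Besides the shell and the picture viewer there is one more tool, called after ">>>" in YAML: its name, and indented under it one key for each argument. arm_command: Moves the arm, as the interface text tells. Its arguments: {"type":"object","properties":{"moves":{"type":"string"}},"required":["moves"]}

```bash
mkdir -p pics; python3 - <<'E'
from rig import bot
import cv2,numpy as np
o=bot.get_obs();print(o['time_s'],o['eef_pos'],o['orientation'],o['ft_force'],o['finger_gap'])
for n in ['scene','top','wrist']:
    c=bot.get_calibration(n);print(n,c['fx'],c['fy'],c['cx'],c['cy']);print(np.round(c['T'],3))
    im=bot.snapshot(n);cv2.imwrite(f'pics/{n}0.png',im)
E
```

```text
0.0 [0.22633003 0.58219274 0.30198922] [-5.78993992e-01 -3.08751561e+00  2.05208584e-03] [-0.530557   -0.50230862  0.13075255] 0.09187487633192523
scene 370.6301132611499 370.6301132611499 257.0264881875748 189.00187411350836
[[ 0.901 -0.232  0.367  0.147]
 [-0.434 -0.48   0.762 -0.92 ]
 [-0.    -0.846 -0.533  0.721]
 [ 0.     0.     0.     1.   ]]
top 365.43628882967516 365.43628882967516 257.5782142937126 192.1331244955148
[[-0.024 -0.997  0.073  0.491]
 [-1.     0.025  0.006 -0.011]
 [-0.008 -0.073 -0.997  1.133]
 [ 0.     0.     0.     1.   ]]
wrist 340.7366375763497 340.7366375763497 258.1133872922933 187.8328622643504
[[ 0.363  0.903  0.228  0.162]
 [ 0.932 -0.352 -0.089  0.607]
 [-0.     0.245 -0.97   0.383]
 [ 0.     0.     0.     1.   ]]
```

View pics/scene0.png

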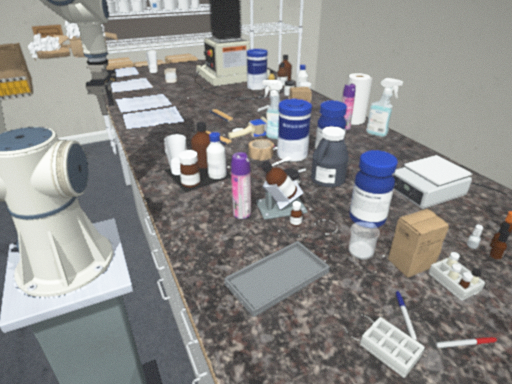

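View pics/top0.png

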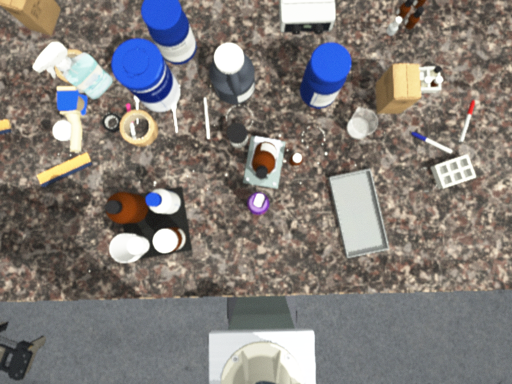

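View pics/wrist0.png

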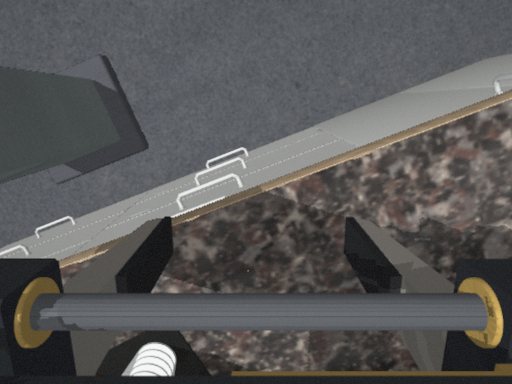

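The top view shows the tray at about (358,212), the mat on the left at about (155,225), the stand at (265,162) and the can cap at (259,203). Next I'll enlarge both views.

```bash
python3 - <<'E'
import cv2
a=cv2.imread('pics/top0.png')[110:270,90:400];cv2.imwrite('pics/top0z.png',cv2.resize(a,None,fx=2.5,fy=2.5,interpolation=cv2.INTER_CUBIC))
a=cv2.imread('pics/scene0.png')[110:310,150:350];cv2.imwrite('pics/scene0z.png',cv2.resize(a,None,fx=3,fy=3,interpolation=cv2.INTER_CUBIC))
E
```

```text
(no output)
```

View pics/top0z.png

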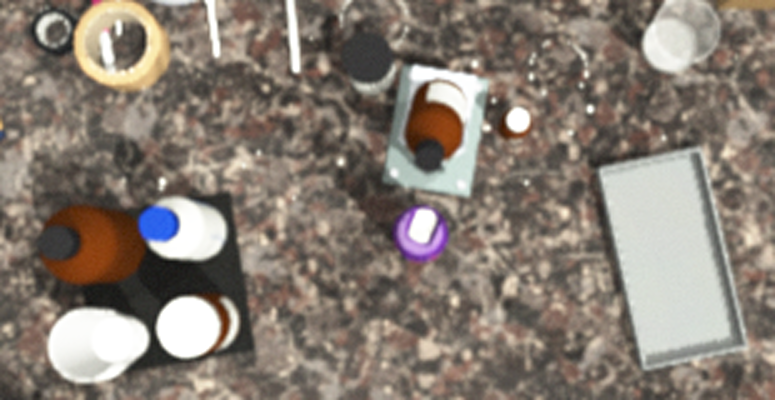

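View pics/scene0z.png

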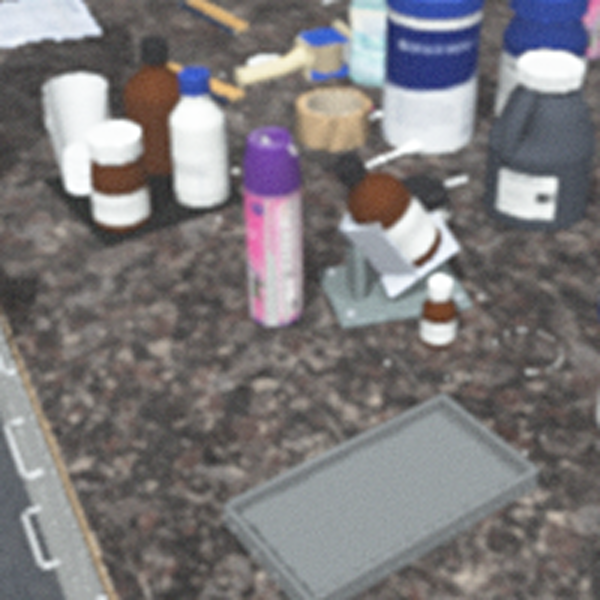

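```bash
cat > h.py <<'E'
from rig import bot
import cv2,numpy as np
from scipy.spatial.transform import Rotation as R
def ray(c,u,v):
    d=c['T'][:3,:3]@np.array([(u-c['cx'])/c['fx'],(v-c['cy'])/c['fy'],1.]);return c['T'][:3,3],d
def onz(c,u,v,z):
    o,d=ray(c,u,v);return o+d*(z-o[2])/d[2]
def tri(rs):
    A=np.zeros((3,3));b=np.zeros(3)
    for o,d in rs:
        d=d/np.linalg.norm(d);P=np.eye(3)-np.outer(d,d);A+=P;b+=P@o
    p=np.linalg.solve(A,b)
    return p,[np.linalg.norm((np.eye(3)-np.outer(d,d)/(d@d))@(p-o)) for o,d in rs]
def proj(c,p):
    q=np.linalg.inv(c['T'])@np.append(p,1);return np.array([c['fx']*q[0]/q[2]+c['cx'],c['fy']*q[1]/q[2]+c['cy']])
def blob(im,lo,hi,roi):
    x0,y0,x1,y1=roi;h=cv2.cvtColor(im[y0:y1,x0:x1],cv2.COLOR_BGR2HSV);m=cv2.inRange(h,lo,hi)
    n,l,s,c=cv2.connectedComponentsWithStats(m);i=1+np.argmax(s[1:,4]);b=s[i]
    return c[i]+[x0,y0],b[4],b[:4]+[x0,y0,0,0],(l==i).astype(np.uint8)
E
python3 - <<'E'
from h import *
t=cv2.imread('pics/top0.png');s=cv2.imread('pics/scene0.png')
ct=bot.get_calibration('top');cs=bot.get_calibration('scene')
z=lambda x,y:(x/2.5+90,y/2.5+110)
for n,pts,h in [('stand',[(405,65),(490,76),(470,196),(385,183)],.008),('tray',[(598,168),(700,150),(747,350),(645,370)],.022)]:
    P=np.array([onz(ct,*z(*p),h)[:2] for p in pts]);print(n,np.round(P,3).tolist(),P.mean(0).round(4), cv2.minAreaRect((P*1000).astype(np.float32)))
# stand/tray edges by mask
hsv=cv2.cvtColor(t,cv2.COLOR_BGR2HSV)
for n,p in [('tray',z(670,260)),('stand',z(400,170)),('purple',z(405,240)),('blue',z(158,222)),('mat',z(165,300)),('cap',z(430,155))]:
    print(n,hsv[int(p[1]),int(p[0])])
print('purple',blob(t,(120,80,60),(160,255,255),(230,180,290,230))[:3])
print('blue',blob(t,(105,120,80),(125,255,255),(140,180,185,220))[:3])
print('s purple',blob(s,(120,80,60),(160,255,255),(220,145,265,185))[:3])
print('s blue',blob(s,(105,120,60),(125,255,255),(205,125,225,150))[:3])
E
```

```text
stand [[0.75, 0.009], [0.733, -0.096], [0.584, -0.067], [0.602, 0.038]] [ 0.6672 -0.0291] ((667.7399291992188, -29.38995361328125), (106.9160385131836, 153.52706909179688), 79.17829895019531)
tray [[0.613, -0.224], [0.632, -0.349], [0.388, -0.394], [0.368, -0.271]] [ 0.5002 -0.3092] ((500.6648864746094, -308.73883056640625), (251.61102294921875, 126.61030578613281), 10.479872703552246)
tray [ 60   8 221]
stand [ 76  22 197]
purple [139  73 225]
blue [112 207 237]
mat [30  8 34]
cap [ 0 13 57]
purple (array([257.3974359 , 204.35897436]), np.int32(234), array([247, 192,  23,  23]))
blue (array([152.42307692, 198.98351648]), np.int32(182), array([145, 192,  16,  14]))
s purple (array([239.4137931, 165.4933687]), np.int32(377), array([231, 152,  19,  30]))
s blue (array([214.16216216, 136.74324324]), np.int32(74), array([210, 133,  10,   9]))
```

```bash
python3 - <<'E'
from h import *
t=cv2.imread('pics/top0.png');s=cv2.imread('pics/scene0.png')
ct=bot.get_calibration('top');cs=bot.get_calibration('scene')
def cr(im,roi,f,n):
    x0,y0,x1,y1=roi;cv2.imwrite(n,cv2.resize(im[y0:y1,x0:x1],None,fx=f,fy=f,interpolation=cv2.INTER_CUBIC))
cr(t,(235,130,305,220),6,'pics/a1.png');cr(s,(225,145,325,235),7,'pics/a2.png')
cr(t,(95,180,200,270),6,'pics/a3.png');cr(s,(160,115,240,195),7,'pics/a4.png')
# predicted geometry check
th=np.deg2rad(-11);ex=np.array([np.cos(th),np.sin(th),0]);ez=np.array([0,0,1.])
O=np.array([.655,-.027,.026]);a=np.deg2rad(35)
zc=-np.sin(a)*ex+np.cos(a)*ez;xc=np.cos(a)*ex+np.sin(a)*ez
for d in (0,.075,.138,.15):
    p=O+.047*xc+d*zc;print(d,p.round(3),proj(ct,p).round(1),proj(cs,p).round(1))
E
```

```text
0 [ 0.693 -0.034  0.053] [266.7 151. ] [289.2 193. ]
0.075 [ 0.651 -0.026  0.114] [264.5 161.9] [277.3 178.7]
0.138 [ 0.615 -0.019  0.166] [262.5 172.1] [266.7 166. ]
0.15 [ 0.608 -0.018  0.176] [262.1 174.2] [264.6 163.5]
```

View pics/a1.png

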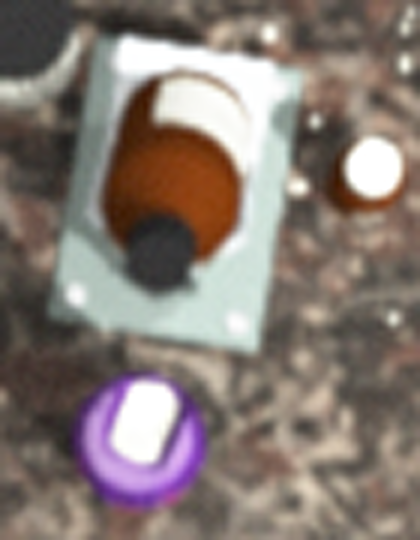

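View pics/a2.png

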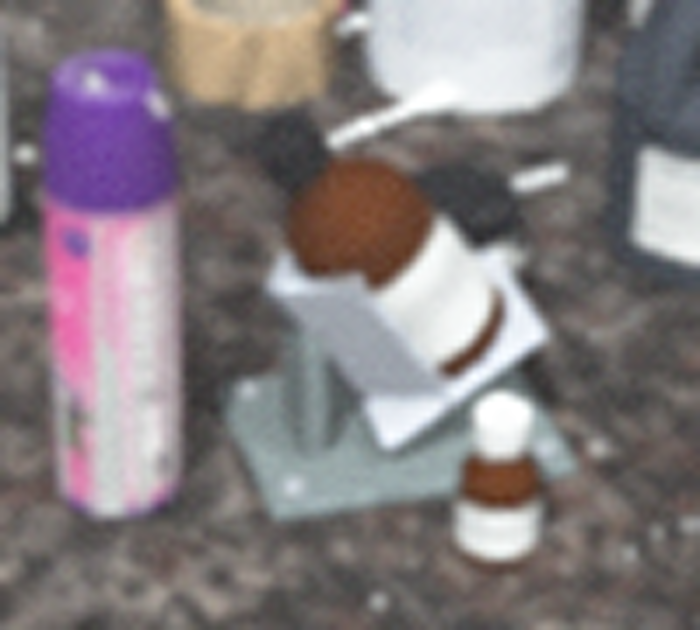

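View pics/a3.png

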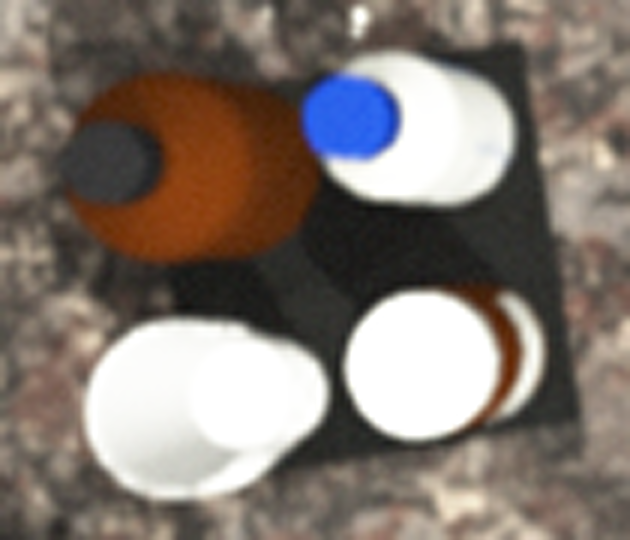

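View pics/a4.png

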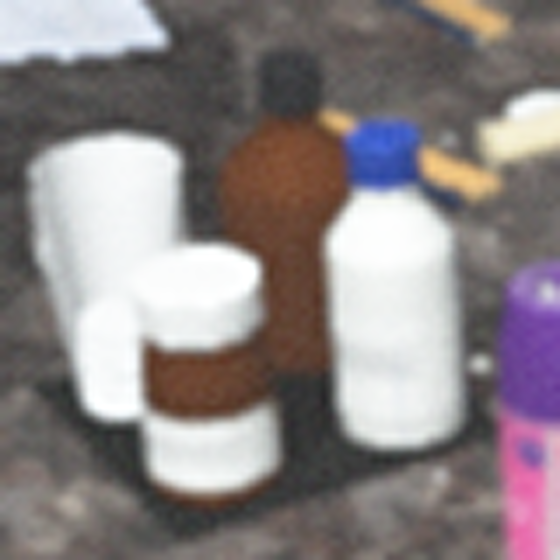

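```bash
cat >> h.py <<'E'
from scipy.linalg import logm
def pose():
    o=bot.get_obs();T=np.eye(4);T[:3,:3]=R.from_rotvec(o['orientation']).as_matrix();T[:3,3]=o['eef_pos'];return T,o
def mk(p,x,z):
    z=np.array(z,float)/np.linalg.norm(z);x=np.array(x,float);x-=z*(x@z);x/=np.linalg.norm(x)
    T=np.eye(4);T[:3,:3]=np.c_[x,np.cross(z,x),z];T[:3,3]=np.array(p)-.069*z;return T   # p = grasp point
def plan(T0,T1,N=None):
    D=np.linalg.inv(T0)@T1;w=R.from_matrix(D[:3,:3]).as_rotvec();a=np.linalg.norm(w)
    L=np.real(logm(D)) if a>1e-6 else None
    v=L[:3,3] if a>1e-6 else D[:3,3]
    n=N or int(np.ceil(max(np.linalg.norm(v)/.034,np.rad2deg(a)/6.6,1)))
    row=np.r_[v*1000,np.rad2deg(w)/5]/n
    print('rows',n,'each',np.round(row,2),'| seq: shift',np.round(D[:3,3]*1000,1),'turn',np.round(np.rad2deg(w)/5,2));return row,n
def rep():
    T,o=pose();print('t',round(o['time_s'],2),'tcp',T[:3,3].round(4),'grasp',(T[:3,3]+.069*T[:3,2]).round(4),'x',T[:3,0].round(3),'z',T[:3,2].round(3),'F',np.round(o['ft_force'],1),'gap',round(o['finger_gap'],4),'q',np.round(o['joints'],2));return T
th=np.deg2rad(-11);ex=np.array([np.cos(th),np.sin(th),0]);ez=np.array([0,0,1.])
O=np.array([.655,-.027,.026]);a=np.deg2rad(35)
zc=-np.sin(a)*ex+np.cos(a)*ez;xc=np.cos(a)*ex+np.sin(a)*ez
ty=np.deg2rad(10.5);tx=np.array([np.cos(ty),np.sin(ty),0]);TC=np.array([.5005,-.309,.005])
E
python3 - <<'E'
from h import *
ct=bot.get_calibration('top')
can=onz(ct,258.5,203.3,.21);w=onz(ct,153.3,199.2,.173);j=onz(ct,165.3,240.3,.123)
print('can',can,'white',w,'jar',j)
bb=onz(ct,110/6+95,162/6+180,.178);print('big',bb)
T=rep()
T1=mk([can[0],can[1],.25+.069],ex,[0,0,-1]);print(T1);plan(T,T1)
E
```

```text
can [ 0.53040735 -0.00674343  0.21      ] white [0.54964417 0.27050679 0.173     ] jar [0.43865908 0.25246784 0.123     ]
big [0.53145585 0.37410542 0.178     ]
t 0.15 tcp [0.2264 0.5823 0.3021] grasp [0.2263 0.5822 0.2331] x [-0.932  0.362 -0.   ] z [-0.    -0.001 -1.   ] F [ 0.2  0.3 -0.6] gap 0.0922 q [ 1.2   0.35  1.63 -0.    1.16 -0.  ]
[[ 0.98162718 -0.190809    0.          0.53040735]
 [-0.190809   -0.98162718  0.         -0.00674343]
 [ 0.         -0.         -1.          0.388     ]
 [ 0.          0.          0.          1.        ]]
rows 30 each [-23.87  22.59  -2.87  -0.     0.     1.13] | seq: shift [-496.8 -438.9  -85.4] turn [-0.000e+00  2.000e-02  3.395e+01]
```

>>> arm_command:
  moves: "-23.9 22.6 -8 0 0 1.13 100;-23.9 22.6 -8 0 0 1.13 100;-23.9 22.6 -8 0 0 1.13 100;-23.9 22.6 -8 0 0 1.13 100;-23.9 22.6 -8 0 0 1.13 100;-23.9 22.6 -8 0 0 1.13 100;-23.9 22.6 -8 0 0 1.13 100;-23.9 22.6 -8 0 0 1.13 100;-23.9 22.6 -8 0 0 1.13 100;-23.9 22.6 -8 0 0 1.13 100;-23.9 22.6 0 0 0 1.13 100;-23.9 22.6 0 0 0 1.13 100"

```text
time_s: 1.15
eef_pos: [0.5958, 0.5242, 0.3827]
orientation: [2.208, 2.235, 0.001]
ft_force: [-0.2, 1.0, -0.3]
finger_gap: 0.0918
```

>>> arm_command:
  moves: "-23.9 22.6 0 0 0 1.13 100;-23.9 22.6 0 0 0 1.13 100;-23.9 22.6 0 0 0 1.13 100;-23.9 22.6 0 0 0 1.13 100;-23.9 22.6 0 0 0 1.13 100;-23.9 22.6 0 0 0 1.13 100;-23.9 22.6 0 0 0 1.13 100;-23.9 22.6 0 0 0 1.13 100;-23.9 22.6 0 0 0 1.13 100;-23.9 22.6 0 0 0 1.13 100;-23.9 22.6 0 0 0 1.13 100;-23.9 22.6 0 0 0 1.13 100"

```text
time_s: 2.15
eef_pos: [0.6795, 0.1607, 0.382]
orientation: [3.079, 0.622, -0.001]
ft_force: [0.9, 1.2, 0.5]
finger_gap: 0.0919
```

```bash
python3 - <<'E'
from h import *
T=rep()
can=[.5304,-.0067]
plan(T,mk([can[0],can[1],.25+.069],ex,[0,0,-1]))
cv2.imwrite('pics/w1.png',bot.snapshot('wrist'))
E
```

```text
t 2.15 tcp [0.6795 0.1607 0.382 ] grasp [0.6795 0.1607 0.313 ] x [ 0.922  0.388 -0.001] z [-0.001 -0.    -1.   ] F [0.9 1.2 0.5] gap 0.0919 q [ 0.23  0.41  1.37 -0.    1.36  1.4 ]
rows 7 each [-24.01  21.91  -0.85   0.     0.     0.97] | seq: shift [-202.4   96.4   -5.9] turn [0.   0.01 6.77]
```

View pics/w1.png

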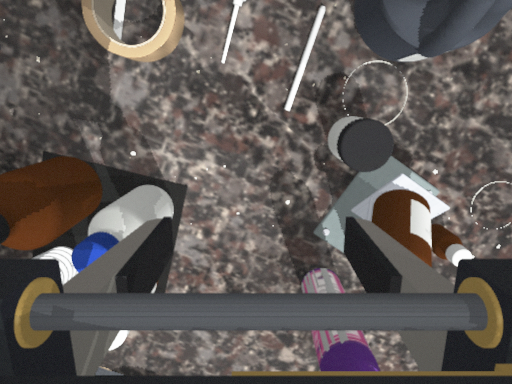

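The wrist picture shows the can at about (345,350), the stand at (385,200) and the white bottle at (110,240). I'll check the can and white bottle positions against the scene view.

```bash
python3 - <<'E'
from h import *
cs=bot.get_calibration('scene');s=cv2.imread('pics/scene0.png')
print('can axis predicted',proj(cs,[.5304,-.0067,.217]),proj(cs,[.5304,-.0067,.19]),proj(cs,[.5304,-.0067,.0]),'seen top ~(239.5,~155)')
print('blue pred',proj(cs,[.5496,.2705,.16]),'seen 214.2,136.7', proj(cs,[.5496,.2705,.003]))
m=blob(s,(120,80,60),(160,255,255),(220,145,265,185))[3]
for r in range(8,34,4):
    x=np.where(m[r])[0]; print(145+r,x.min()+220,x.max()+220) if len(x) else 0
E
```

```text
can axis predicted [239.76166704 155.0470504 ] [239.98451927 163.04419177] [241.40413795 213.98777577] seen top ~(239.5,~155)
blue pred [214.71431298 136.82616743] seen 214.2,136.7 [217.18190277 174.10350478]
153 238 245
157 232 246
161 231 246
165 231 249
169 231 249
173 232 247
177 234 236
```

>>> arm_command:
  moves: "-24 21.9 0 0 0 0.97 100;-24 21.9 0 0 0 0.97 100;-24 21.9 0 0 0 0.97 100;-24 21.9 0 0 0 0.97 100;-24 21.9 0 0 0 0.97 100;-24 21.9 0 0 0 0.97 100;-24 21.9 0 0 0 0.97 100;0 0 0 0 0 0 100"

```text
time_s: 2.87
eef_pos: [0.5348, -0.0141, 0.3825]
orientation: [3.125, -0.305, -0.004]
ft_force: [1.0, -0.4, -0.0]
finger_gap: 0.0916
```

```bash
python3 - <<'E'
from h import *
T=rep()
plan(T,mk([.5304,-.0067,.166],ex,[0,0,-1]),5)
E
```

```text
t 2.87 tcp [ 0.5348 -0.0141  0.3825] grasp [ 0.5346 -0.0142  0.3135] x [ 0.981 -0.193 -0.002] z [-0.003 -0.001 -1.   ] F [ 1.  -0.4 -0. ] gap 0.0916 q [-0.03  0.14  1.73 -0.    1.27  1.74]
rows 5 each [-1.10e+00 -1.30e+00  2.95e+01  0.00e+00  1.00e-02 -1.00e-02] | seq: shift [ -5.3  -6.6 147.5] turn [ 0.02  0.03 -0.03]
```

>>> arm_command:
  moves: "-5.5 -6.6 10 0 0 0 100;0 0 30 0 0 0 100;0 0 30 0 0 0 100;0 0 30 0 0 0 100;0 0 30 0 0 0 100;0 0 18 0 0 0 100;0 0 0 0 0 0 100;0 0 0 0 0 0 0;0 0 0 0 0 0 0;0 0 0 0 0 0 0;0 0 0 0 0 0 0;0 0 0 0 0 0 0"

```text
time_s: 3.87
eef_pos: [0.535, -0.0041, 0.2358]
orientation: [-3.127, 0.295, -0.003]
ft_force: [0.2, 0.3, -0.6]
finger_gap: 0.0605
```

```bash
python3 - <<'E'
from h import *
T=rep()
p=TC-.062*tx;print(p)
T2=T.copy();T2[2,3]+=.06
plan(T2,mk([p[0],p[1],T2[2,3]-.069],tx,[0,0,-1]))
E
```

```text
t 3.87 tcp [ 0.535  -0.0041  0.2358] grasp [ 0.5351 -0.0041  0.1668] x [ 0.982 -0.187  0.002] z [ 0.002  0.    -1.   ] F [ 0.2  0.3 -0.6] gap 0.0605 q [-0.01  0.29  1.89  0.    0.96  1.75]
[ 0.4395382 -0.3202986  0.005    ]
rows 10 each [-9.520e+00  3.183e+01 -1.000e-02 -0.000e+00 -0.000e+00 -4.300e-01] | seq: shift [-3.460e+01  3.285e+02 -2.000e-01] turn [-0.   -0.02 -4.26]
```

>>> arm_command:
  moves: "0 0 0 0 0 0 0;0 0 0 0 0 0 0"

```text
time_s: 4.03
eef_pos: [0.535, -0.0041, 0.2356]
orientation: [-3.127, 0.296, -0.003]
ft_force: [-0.2, 1.6, 5.2]
finger_gap: 0.0564
```

```bash
python3 - <<'E'
from h import *
T=rep()
cv2.imwrite('pics/s2.png',cv2.resize(bot.snapshot('scene')[110:260,180:350],None,fx=4,fy=4))
rep()
E
```

```text
t 4.03 tcp [ 0.535  -0.0041  0.2356] grasp [ 0.5351 -0.0041  0.1666] x [ 0.982 -0.187  0.002] z [ 0.002  0.    -1.   ] F [-0.2  1.6  5.2] gap 0.0564 q [-0.01  0.29  1.89  0.    0.96  1.75]
t 4.08 tcp [ 0.535  -0.0041  0.2356] grasp [ 0.5351 -0.0041  0.1666] x [ 0.982 -0.187  0.002] z [ 0.002  0.    -1.   ] F [0.8 0.8 6.2] gap 0.0568 q [-0.01  0.29  1.89  0.    0.96  1.75]
```

View pics/s2.png

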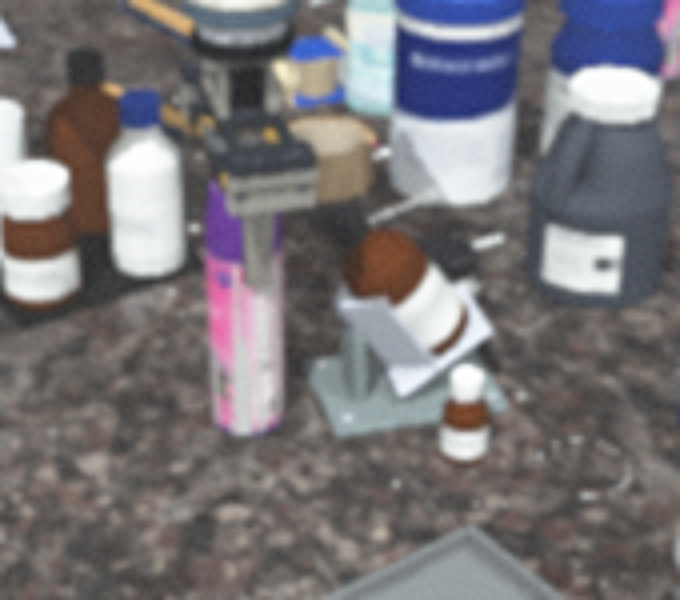

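The can is held, with the fingers at the cap's lower edge and a gap of 57 mm. Next is the lift and carry.

>>> arm_command:
  moves: "0 0 -20 0 0 0 0;0 0 -25 0 0 0 0;0 0 -20 0 0 0 0;-9.5 31.8 0 0 0 -0.43 0;-9.5 31.8 0 0 0 -0.43 0;-9.5 31.8 0 0 0 -0.43 0;-9.5 31.8 0 0 0 -0.43 0;-9.5 31.8 0 0 0 -0.43 0;-9.5 31.8 0 0 0 -0.43 0;-9.5 31.8 0 0 0 -0.43 0;-9.5 31.8 0 0 0 -0.43 0;-9.5 31.8 0 0 0 -0.43 0"

```text
time_s: 5.08
eef_pos: [0.4371, -0.2869, 0.2993]
orientation: [-3.132, -0.237, 0.001]
ft_force: [1.2, -0.2, -3.3]
finger_gap: 0.0565
```

>>> arm_command:
  moves: "-9.5 31.8 0 0 0 -0.43 0;0 0 0 0 0 0 0;0 0 0 0 0 0 0;0 0 0 0 0 0 0"

```text
time_s: 5.42
eef_pos: [0.4333, -0.3179, 0.2991]
orientation: [-3.127, -0.291, 0.001]
ft_force: [-1.1, -0.2, -3.0]
finger_gap: 0.0565
```

```bash
python3 - <<'E'
from h import *
T=rep()
p=TC-.062*tx
plan(T,mk([p[0],p[1],.1666+.005],tx,[0,0,-1]))
cv2.imwrite('pics/s3.png',cv2.resize(bot.snapshot('scene')[130:310,180:350],None,fx=3,fy=3))
E
```

```text
t 5.42 tcp [ 0.4333 -0.3179  0.2991] grasp [ 0.4332 -0.3179  0.2301] x [ 0.983  0.184 -0.001] z [-0.001  0.001 -1.   ] F [-1.1 -0.2 -3. ] gap 0.0565 q [-0.64  0.22  1.82  0.    1.1   0.75]
rows 2 each [ 2.860e+00  1.750e+00  2.926e+01 -1.000e-02  0.000e+00  1.000e-02] | seq: shift [ 5.7  3.5 58.5] turn [-0.02  0.01  0.02]
```

View pics/s3.png

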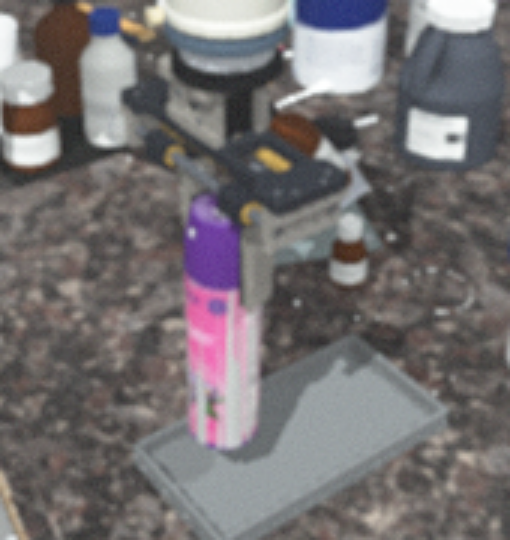

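>>> arm_command:
  moves: "8 3 15 0 0 0 0;0 0 20 0 0 0 0;0 0 14 0 0 0 0;0 0 5 0 0 0 0;0 0 3 0 0 0 0;0 0 1 0 0 0 0;0 0 0 0 0 0 0"

```text
time_s: 6.05
eef_pos: [0.4426, -0.3196, 0.2422]
orientation: [3.127, 0.294, 0.001]
ft_force: [0.2, -0.2, -3.0]
finger_gap: 0.0563
```

>>> arm_command:
  moves: "0 0 1 0 0 0 0;0 0 1 0 0 0 0;0 0 0 0 0 0 0"

```text
time_s: 6.3
eef_pos: [0.4426, -0.3202, 0.2407]
orientation: [3.127, 0.293, 0.002]
ft_force: [-0.6, 0.3, 3.1]
finger_gap: 0.0567
```

Force changed from -3 to +3 N, so the can has touched the tray floor. I'll open and rise.

>>> arm_command:
  moves: "0 0 0 0 0 0 70;0 0 0 0 0 0 85;0 0 0 0 0 0 100;0 0 0 0 0 0 100;0 0 -30 0 0 0 100;0 0 -35 0 0 0 100;0 0 -35 0 0 0 100;0 0 -20 0 0 0 100;0 0 0 0 0 0 100;0 0 0 0 0 0 100"

```text
time_s: 7.13
eef_pos: [0.4425, -0.3201, 0.3606]
orientation: [3.126, 0.293, 0.003]
ft_force: [-0.0, 0.1, -1.0]
finger_gap: 0.0918
```

```bash
python3 - <<'E'
from h import *
T=rep()
# brown grasp: d=92 along axis, x bias +4mm
g=O+.051*xc+.092*zc
pre=g+.11*zc
print(g,pre)
T1=mk(pre,xc,-zc);print('pre');plan(T,T1);print('in');plan(T1,mk(g,xc,-zc))
cv2.imwrite('pics/s4.png',cv2.resize(bot.snapshot('scene')[130:310,180:350],None,fx=3,fy=3))
cv2.imwrite('pics/w4.png',bot.snapshot('wrist'))
E
```

```text
t 7.13 tcp [ 0.4425 -0.3201  0.3606] grasp [ 0.4427 -0.3202  0.2916] x [0.983 0.186 0.002] z [ 0.002 -0.001 -1.   ] F [-0.   0.1 -1. ] gap 0.0918 q [-0.63  0.18  1.74 -0.    1.23  0.76]
[ 0.64420968 -0.02490257  0.13061439] [ 0.58227548 -0.01286378  0.22072111]
pre
rows 11 each [  6.72 -29.1    9.57  -0.12   0.63   0.38] | seq: shift [ 157.5 -290.7   83.1] turn [-1.31  6.89  4.21]
in
rows 4 each [ 0.   0.  27.5  0.   0.  -0. ] | seq: shift [  0.   0. 110.] turn [ 0.  0. -0.]
```

View pics/s4.png

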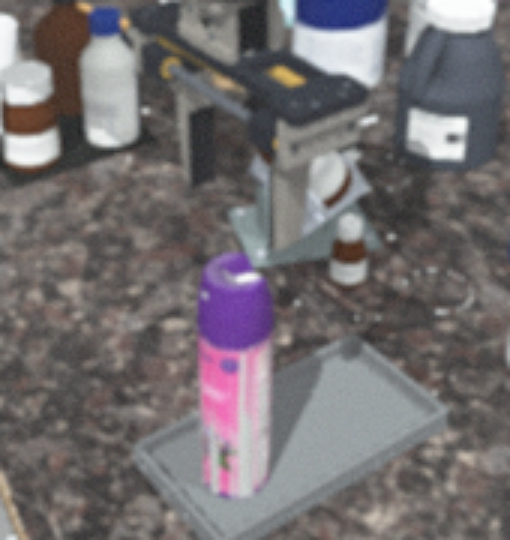

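View pics/w4.png

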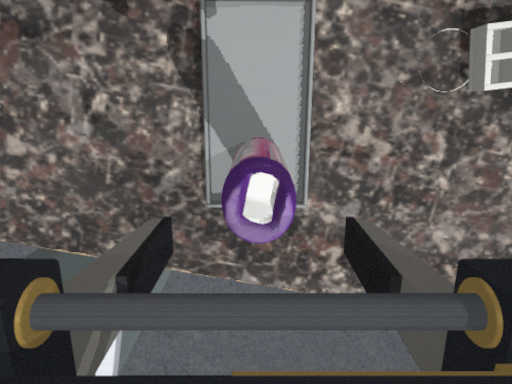

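>>> arm_command:
  moves: "6.7 -29 0 -0.12 0.63 0.38 100;6.7 -29 0 -0.12 0.63 0.38 100;6.7 -29 0 -0.12 0.63 0.38 100;6.7 -29 0 -0.12 0.63 0.38 100;6.7 -29 9.6 -0.12 0.63 0.38 100;6.7 -29 9.6 -0.12 0.63 0.38 100;6.7 -29 9.6 -0.12 0.63 0.38 100;6.7 -29 9.6 -0.12 0.63 0.38 100;6.7 -29 9.6 -0.12 0.63 0.38 100;6.7 -29 9.6 -0.12 0.63 0.38 100;6.7 -29 9.6 -0.12 0.63 0.38 100;0 0 0 0 0 0 100"

```text
time_s: 8.23
eef_pos: [0.5234, -0.0176, 0.3111]
orientation: [2.945, -0.257, 0.876]
ft_force: [0.0, -1.0, -0.6]
finger_gap: 0.0922
```

>>> arm_command:
  moves: "0 0 0 0 0 0 100;0 0 0 0 0 0 100"

```text
time_s: 8.4
eef_pos: [0.5232, -0.0205, 0.3129]
orientation: [2.944, -0.252, 0.874]
ft_force: [-0.9, -0.3, 0.1]
finger_gap: 0.0924
```

```bash
python3 - <<'E'
from h import *
T=rep()
g=O+.051*xc+.092*zc
pre=g+.11*zc
T1=mk(pre,xc,-zc);print('pre');plan(T,T1)
cv2.imwrite('pics/s5.png',cv2.resize(bot.snapshot('scene')[100:260,180:350],None,fx=4,fy=4))
cv2.imwrite('pics/w5.png',bot.snapshot('wrist'))
c=bot.get_calibration('wrist')
for d in(.138,.15,.126): print(d,proj(c,O+.047*xc+d*zc))
for s in(-1,1):
  for z in (0,.085): print('wing',s,z,proj(c,O+.0354*xc+.0354*s*np.cross(zc,xc)+z*zc))
E
```

```text
t 8.4 tcp [ 0.5232 -0.0205  0.3129] grasp [ 0.5602 -0.0277  0.2551] x [ 0.826 -0.139  0.546] z [ 0.536 -0.104 -0.837] F [-0.9 -0.3  0.1] gap 0.0924 q [ 0.02 -0.    2.16 -0.27  0.43  1.98]
pre
rows 2 each [-2.88 -9.4  19.52 -0.    0.19  0.12] | seq: shift [ -4.9 -18.8  39.1] turn [-0.01  0.37  0.24]
0.138 [233.164153   199.89421727]
0.15 [232.01998674 204.90718624]
0.126 [234.21270813 195.30015211]
wing -1 0 [271.62690087 173.36752073]
wing -1 0.085 [275.05225905 194.74613089]
wing 1 0 [211.3643201  172.34714104]
wing 1 0.085 [199.33528086 193.48482967]
```

View pics/s5.png

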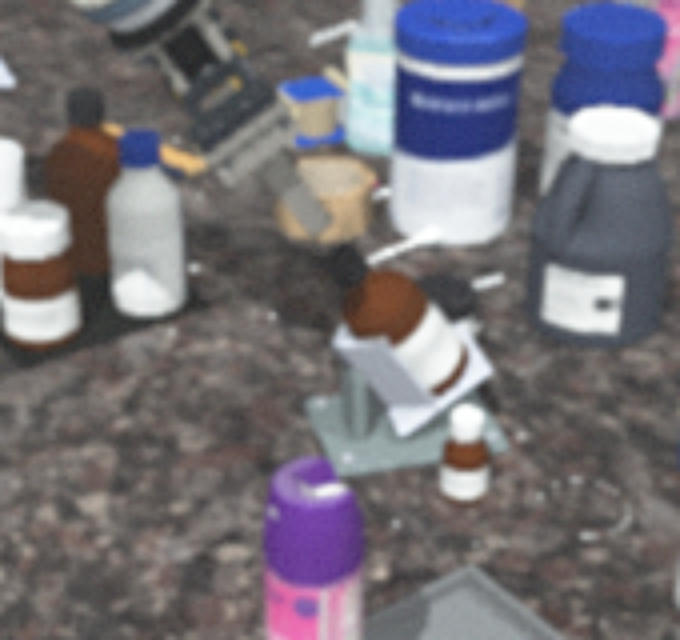

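View pics/w5.png

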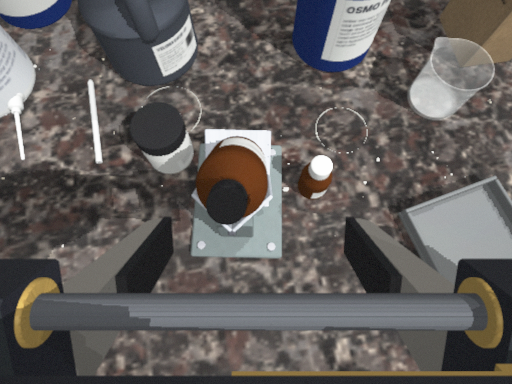

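```bash
sed -i 's/O=np.array(\[.655,-.027,.026\])/O=np.array([.655,-.0255,.026])/' h.py; python3 - <<'E'
from h import *
from scipy.optimize import fsolve
D=[(.6247,.302,.353,1.633),(.698,.382,.41,1.37),(.535,.3825,.14,1.73),(.535,.2357,.29,1.89),(.5374,.2991,.22,1.82),(.5461,.3606,.18,1.74)]
A=[];b=[]
for r,z,q,p in D:
    u=q+p;A+=[[1,0,np.sin(q),np.cos(q),np.sin(u),np.cos(u)],[0,1,np.cos(q),-np.sin(q),np.cos(u),-np.sin(u)]];b+=[r,z]
s,res,rk,sv=np.linalg.lstsq(np.array(A),np.array(b),rcond=None);print(s.round(3),rk,np.abs(np.array(A)@s-b).max())
def w(q,u):return np.array([s[0]+s[2]*np.sin(q)+s[3]*np.cos(q)+s[4]*np.sin(u)+s[5]*np.cos(u),s[1]+s[2]*np.cos(q)-s[3]*np.sin(q)+s[4]*np.cos(u)-s[5]*np.sin(u)])
# tilted pose: wrist = tcp + L*( -z_tool) ; in vertical 'w' includes tcp = wrist - L z. find L from tilted pose
T,o=pose();q=o['joints'];wr=w(q[1],q[1]+q[2])  # = virtual vertical tcp
# real tcp = wr +[0,L] + L*(sinθ,-cosθ) 
x=T[:3,2];r=np.hypot(*T[:2,3]);print('virt',wr,'real',r,T[2,3])
th_=np.arctan2(np.hypot(x[0],x[1]),-x[2])
print('L est',(r-wr[0])/np.sin(th_),(T[2,3]-wr[1])/(1-np.cos(th_)))
L=(r-wr[0])/np.sin(th_)
for name,g in [('g',O+.051*xc+.092*zc),('pre',O+.051*xc+.202*zc),('white',O+.051*xc+.108*zc),('whitepre',O+.051*xc+.22*zc)]:
    t=g+.069*zc;rr=np.hypot(t[0],t[1]);v=np.array([rr-L*np.sin(a),t[2]-L*(1-np.cos(a))])
    sol=fsolve(lambda y:w(y[0],y[1])-v,[q[1]+.1,q[1]+q[2]]);print(name,'j2',sol[0],'j3',sol[1]-sol[0],'j5',np.pi-a-sol[1],w(*sol)-v)
E
```

```text
[-0.007  0.023  0.57   0.007  0.495  0.059] 6 0.003083244224966808
virt [0.37752326 0.27053483] real 0.5240464055296782 0.31377452902026803
L est 0.26733866222190655 0.2643425240894891
g j2 0.33186743321485646 j3 2.1247438579398317 j5 0.07411612423708958 [ 2.14162021e-13 -4.68819428e-13]
pre j2 0.08291546477281228 j3 2.179979973532884 j5 0.26783197708608153 [-1.06525899e-13  9.00945984e-14]
white j2 0.2963123983057875 j3 2.135997709903979 j5 0.09841730718201136 [ 4.64628336e-14 -1.01058051e-13]
whitepre j2 0.04185000986216131 j3 2.18387433243297 j5 0.3050030730966462 [-2.94209102e-15  4.57966998e-15]
```

```bash
cat >> h.py <<'E'
from scipy.optimize import fsolve
_s=[-0.007,0.023,0.57,0.007,0.495,0.059];_L=.266
def ik(T):
    """approx in-plane: returns j2,j3,j5"""
    t=T[:3,3];zt=T[:3,2];r=np.hypot(t[0],t[1]);er=np.array([t[0],t[1]])/r
    s=zt[:2]@er; c=-zt[2]; tl=np.arctan2(s,c)
    v=np.array([r-_L*np.sin(tl),t[2]-_L*(1-np.cos(tl))])
    w=lambda y:np.array([_s[0]+_s[2]*np.sin(y[0])+_s[3]*np.cos(y[0])+_s[4]*np.sin(y[1])+_s[5]*np.cos(y[1]),_s[1]+_s[2]*np.cos(y[0])-_s[3]*np.sin(y[0])+_s[4]*np.cos(y[1])-_s[5]*np.sin(y[1])])
    y=fsolve(lambda y:w(y)-v,[.2,2.0]);return np.round([y[0],y[1]-y[0],np.pi-tl-y[1],np.abs(w(y)-v).max()],2)
def dirs(deg,e=ex):
    t=np.deg2rad(deg);return np.cos(t)*e+np.sin(t)*ez, np.sin(t)*e-np.cos(t)*ez   # tool x, tool z for forward tilt deg
E
python3 - <<'E'
from h import *
for tl in (35,28,23,20,15,10):
    x,z=dirs(tl);
    for n,g in [('g',O+.054*xc+.092*zc),('w',O+.054*xc+.108*zc)]: print(tl,n,ik(mk(g,x,z)), mk(g,x,z)[:3,3].round(3))
for tl in (-12,-15,-20):
    x,z=dirs(tl,tx);p=TC+.065*tx+[0,0,.092];print('tray',tl,ik(mk(p,x,z)))
E
```

```text
35 g [0.33 2.12 0.09 0.  ] [ 0.608 -0.016  0.189]
35 w [0.3  2.13 0.11 0.  ] [ 0.599 -0.015  0.202]
28 g [0.34 2.03 0.29 0.  ] [ 0.615 -0.018  0.193]
28 w [0.3  2.04 0.31 0.  ] [ 0.606 -0.016  0.206]
23 g [0.35 1.97 0.42 0.  ] [ 0.62  -0.019  0.196]
23 w [0.32 1.98 0.45 0.  ] [ 0.611 -0.017  0.209]
20 g [0.36 1.93 0.5  0.  ] [ 0.623 -0.019  0.197]
20 w [0.33 1.94 0.52 0.  ] [ 0.614 -0.018  0.21 ]
15 g [0.39 1.87 0.63 0.  ] [ 0.629 -0.02   0.199]
15 w [0.36 1.88 0.65 0.  ] [ 0.62  -0.019  0.212]
10 g [0.42 1.8  0.75 0.  ] [ 0.635 -0.022  0.2  ]
10 w [0.39 1.81 0.77 0.  ] [ 0.626 -0.02   0.213]
tray -12 [0.6  1.58 1.13 0.  ]
tray -15 [0.62 1.54 1.19 0.  ]
tray -20 [0.66 1.49 1.28 0.  ]
```

```bash
python3 - <<'E'
from h import *
T=rep();x,z=dirs(23)
g=O+.054*xc+.092*zc
T1=mk(g-.11*z,x,z);print('pre');plan(T,T1,3);plan(T1,mk(g,x,z))
E
```

```text
t 8.5 tcp [ 0.5236 -0.0212  0.3138] grasp [ 0.5607 -0.0284  0.2561] x [ 0.825 -0.141  0.548] z [ 0.538 -0.105 -0.836] F [ 0.  -0.2 -0.2] gap 0.0919 q [ 0.02 -0.    2.16 -0.27  0.43  1.98]
pre
rows 3 each [ 1.255e+01 -6.840e+00  1.297e+01  1.000e-02 -6.800e-01  7.000e-02] | seq: shift [ 34.2 -20.2  42.1] turn [ 0.03 -2.05  0.22]
rows 4 each [ 0.   0.  27.5 -0.   0.  -0. ] | seq: shift [  0.   0. 110.] turn [-0.  0. -0.]
```

>>> arm_command:
  moves: "12.5 -6.8 13 0 -0.68 0.07 100;12.5 -6.8 13 0 -0.68 0.07 100;12.5 -6.8 13 0 -0.68 0.07 100;0 0 0 0 0 0 100;0 0 0 0 0 0 100;0 0 0 0 0 0 100"

```text
time_s: 9.0
eef_pos: [0.5778, -0.0105, 0.2984]
orientation: [3.025, -0.292, 0.617]
ft_force: [0.0, 0.1, 0.1]
finger_gap: 0.0918
```

```bash
python3 - <<'E'
from h import *
T=rep();x,z=dirs(23)
g=O+.054*xc+.092*zc
T1=mk(g-.11*z,x,z);plan(T,T1,1);plan(T,mk(g,x,z))
cv2.imwrite('pics/w6.png',bot.snapshot('wrist'))
c=bot.get_calibration('wrist')
print(proj(c,O+.047*xc+.15*zc))
for s in(-1,1): print('wing',s,proj(c,O+.0354*xc+.0354*s*np.cross(zc,xc)+.085*zc))
E
```

```text
t 9.0 tcp [ 0.5778 -0.0105  0.2984] grasp [ 0.6043 -0.0159  0.2349] x [ 0.903 -0.176  0.392] z [ 0.384 -0.077 -0.92 ] F [0.  0.1 0.1] gap 0.0918 q [ 0.02  0.15  1.97 -0.14  0.63  1.88]
rows 1 each [-0.34 -0.05  1.22  0.02 -0.02 -0.  ] | seq: shift [-0.3 -0.1  1.2] turn [ 0.02 -0.02 -0.  ]
rows 4 each [-1.000e-01 -4.000e-02  2.781e+01  1.000e-02 -0.000e+00 -0.000e+00] | seq: shift [ -0.5  -0.3 111.2] turn [ 0.02 -0.02 -0.  ]
[258.10926781 240.25932888]
wing -1 [300.27568268 206.69897445]
wing 1 [215.70104257 206.87068278]
```

View pics/w6.png

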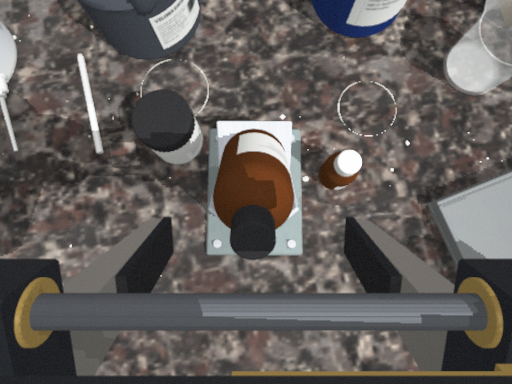

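Cap centre is at (253,235), against a prediction of (258,240), so I'll nudge about 2 mm towards +y, then move in and grip.

>>> arm_command:
  moves: "0 -2 20 0 0 0 100;0 0 25 0 0 0 100;0 0 25 0 0 0 100;0 0 25 0 0 0 100;0 0 16 0 0 0 100;0 0 0 0 0 0 100;0 0 0 0 0 0 0;0 0 0 0 0 0 0;0 0 0 0 0 0 0;0 0 0 0 0 0 0;0 0 0 0 0 0 0;0 0 0 0 0 0 0"

```text
time_s: 10.05
eef_pos: [0.6222, -0.0157, 0.1983]
orientation: [3.025, -0.291, 0.622]
ft_force: [-3.1, 3.7, 7.4]
finger_gap: 0.0643
```

```bash
python3 - <<'E'
from h import *
rep()
cv2.imwrite('pics/s7.png',cv2.resize(bot.snapshot('scene')[100:250,200:350],None,fx=4,fy=4))
E
```

```text
t 10.05 tcp [ 0.6222 -0.0157  0.1983] grasp [ 0.649  -0.0209  0.1349] x [ 0.902 -0.175  0.395] z [ 0.387 -0.076 -0.919] F [-3.1  3.7  7.4] gap 0.0643 q [ 0.01  0.35  1.97 -0.19  0.43  1.93]
```

View pics/s7.png

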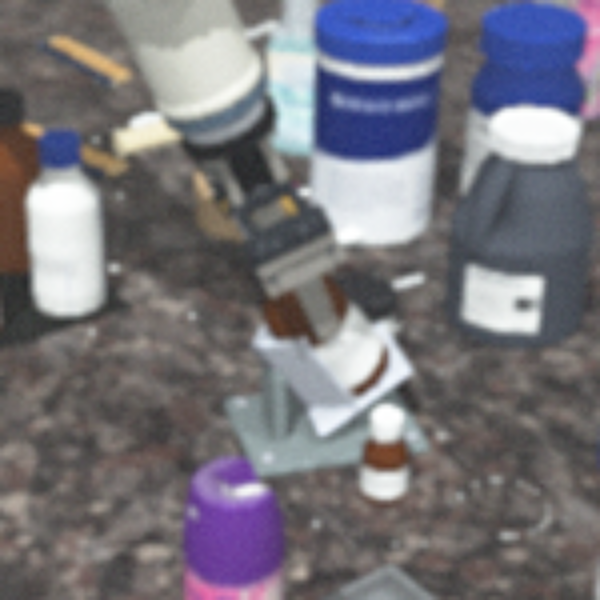

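Gripped on the body with a gap of 64 mm. I'll lift straight up.

>>> arm_command:
  moves: "0 0 0 0 0 0 0;4 0 -9 0 0 0 0;6 0 -14 0 0 0 0;8 0 -18.5 0 0 0 0;8 0 -18.5 0 0 0 0;8 0 -18.5 0 0 0 0;8 0 -18.5 0 0 0 0;0 0 0 0 0 0 0;0 0 0 0 0 0 0;0 0 0 0 0 0 0"

```text
time_s: 10.93
eef_pos: [0.6214, -0.0162, 0.3012]
orientation: [3.026, -0.291, 0.615]
ft_force: [0.5, -0.6, -2.8]
finger_gap: 0.0645
```

```bash
python3 - <<'E'
from h import *
T=rep()
x,z=dirs(-12,tx);p=TC+.068*tx
# grasp is 92 up axis, +7mm bias -> bottle axis is at -7mm tool-x of the grasp point
g=p+np.array([0,0,.092+.05])+.007*tx
T1=mk(g,x,z);print(T1[:3,3]);plan(T,T1);print(ik(T1))
T2=T1.copy();T2[2,3]-=.05;plan(T1,T2)
cv2.imwrite('pics/s8.png',cv2.resize(bot.snapshot('scene')[80:250,200:350],None,fx=3.5,fy=3.5))
E
```

```text
t 10.93 tcp [ 0.6214 -0.0162  0.3012] grasp [ 0.6478 -0.0215  0.2377] x [ 0.904 -0.175  0.391] z [ 0.383 -0.076 -0.921] F [ 0.5 -0.6 -2.8] gap 0.0645 q [ 0.01  0.21  1.88 -0.13  0.66  1.86]
[ 0.5883498  -0.292718    0.21449218]
rows 9 each [-4.59 30.52 10.03  0.05 -0.77 -0.48] | seq: shift [-15.3 277.6  88.3] turn [ 0.44 -6.91 -4.35]
[0.55 1.53 1.23 0.  ]
rows 2 each [ 5.2   0.   24.45  0.    0.   -0.  ] | seq: shift [10.4  0.  48.9] turn [ 0.  0. -0.]
```

View pics/s8.png

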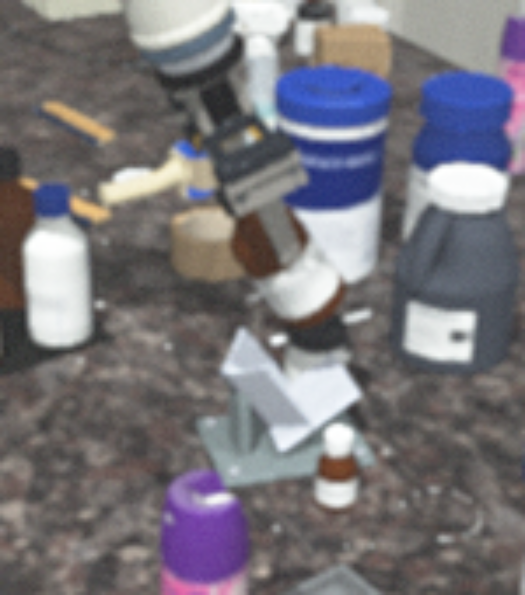

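The bottle is clear of the stand. I'll carry it to the tray, levelling it on the way.

>>> arm_command:
  moves: "-2 15 0 0.02 -0.4 -0.24 0;-4.6 28 0 0.05 -0.75 -0.48 0;-4.6 30 0 0.05 -0.77 -0.48 0;-4.6 30 0 0.05 -0.77 -0.48 0;-4.6 30 5 0.05 -0.77 -0.48 0;-4.6 30 10 0.05 -0.77 -0.48 0;-4.6 30 10 0.05 -0.77 -0.48 0;-4.6 30 10 0.05 -0.77 -0.48 0;-4.6 30 10 0.05 -0.77 -0.48 0;-2 15 5 0.02 -0.7 -0.3 0;0 0 0 0 0 0 0;0 0 0 0 0 0 0"

```text
time_s: 11.98
eef_pos: [0.5757, -0.2833, 0.2501]
orientation: [3.088, 0.286, -0.37]
ft_force: [0.5, 1.4, -2.9]
finger_gap: 0.0644
```

```bash
python3 - <<'E'
from h import *
T=rep()
x,z=dirs(-12,tx);p=TC+.068*tx
g=p+np.array([0,0,.092+.05])+.007*tx
T1=mk(g,x,z);plan(T,T1)
im=bot.snapshot('scene');cv2.imwrite('pics/s9.png',cv2.resize(im[100:310,190:350],None,fx=3,fy=3))
E
```

```text
t 11.98 tcp [ 0.5757 -0.2833  0.2501] grasp [ 0.5597 -0.2861  0.183 ] x [ 0.955  0.179 -0.236] z [-0.232 -0.04  -0.972] F [ 0.5  1.4 -2.9] gap 0.0644 q [-0.41  0.51  1.52 -0.13  1.31  1.03]
rows 2 each [ 9.150e+00  5.800e+00  1.617e+01 -2.000e-02  1.600e-01  1.000e-02] | seq: shift [18.8 11.7 32. ] turn [-0.03  0.33  0.02]
```

View pics/s9.png

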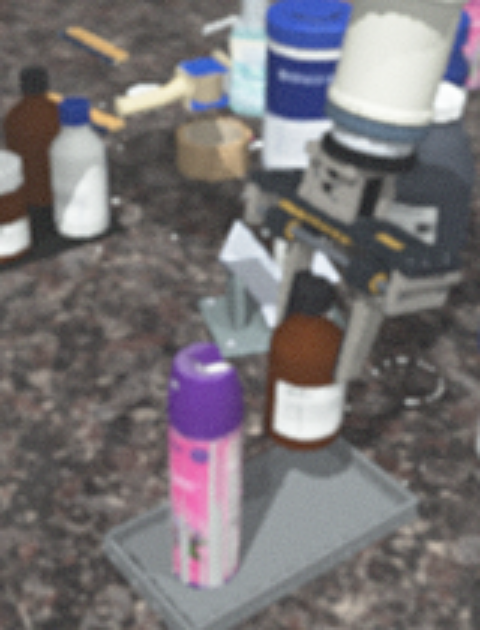

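>>> arm_command:
  moves: "9.2 5.8 16 0 0.16 0 0;9.2 5.8 16 0 0.16 0 0;0 0 0 0 0 0 0;0 0 0 0 0 0 0"

```text
time_s: 12.37
eef_pos: [0.588, -0.2913, 0.217]
orientation: [3.094, 0.289, -0.325]
ft_force: [0.3, -0.2, -1.8]
finger_gap: 0.0647
```

```bash
python3 - <<'E'
from h import *
T=rep()
x,z=dirs(-12,tx);p=TC+.068*tx
g=p+np.array([0,0,.092+.05])+.007*tx
plan(T,mk(g,x,z))
cs=bot.get_calibration('scene')
im=bot.snapshot('scene');cv2.imwrite('pics/s10.png',cv2.resize(im[160:310,210:350],None,fx=4,fy=4))
c=bot.get_calibration('top');it=bot.snapshot('top');cv2.imwrite('pics/t10.png',cv2.resize(it[130:270,290:400],None,fx=5,fy=5)[:600])
# predicted upright axis in scene
for d in (0,.075,.15): print(d,(proj(cs,p+[0,0,.05+d])-[210,160])*4)
E
```

```text
t 12.37 tcp [ 0.588  -0.2913  0.217 ] grasp [ 0.5739 -0.2938  0.1495] x [ 0.961  0.181 -0.208] z [-0.205 -0.036 -0.978] F [ 0.3 -0.2 -1.8] gap 0.0647 q [-0.41  0.56  1.53 -0.12  1.23  1.02]
rows 1 each [ 0.61  1.44  2.44 -0.02 -0.    0.04] | seq: shift [0.6 1.4 2.4] turn [-0.02 -0.    0.04]
0 [350.35422154 366.69413413]
0.075 [357.21298399 277.70402715]
0.15 [364.67829716 180.84413117]
```

View pics/s10.png

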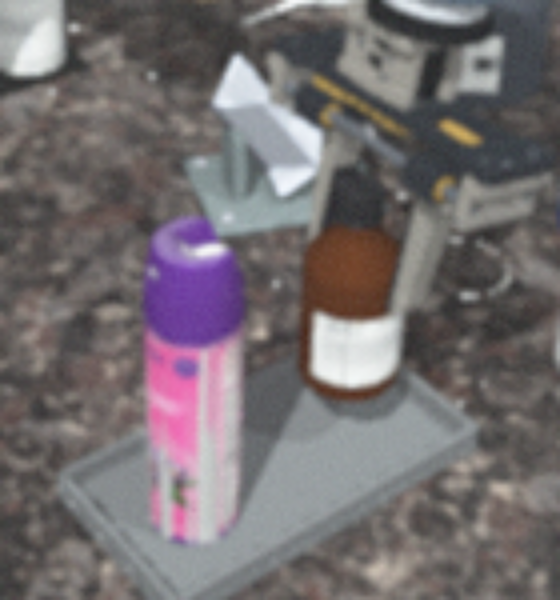

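View pics/t10.png

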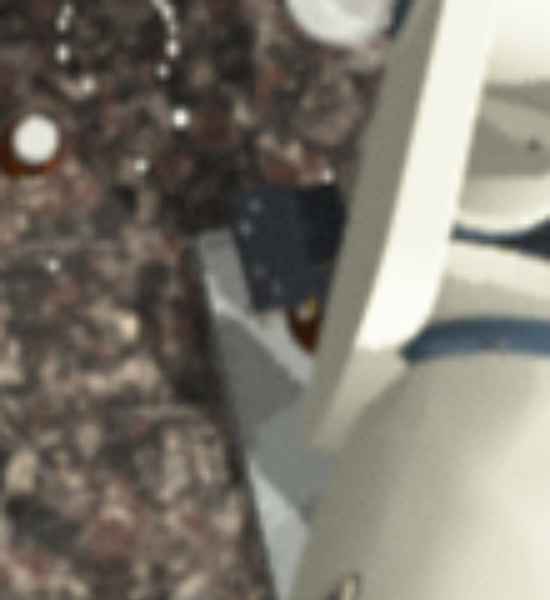

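The bottle looks upright, with its axis where predicted. I'll lower it.

>>> arm_command:
  moves: "3.5 0.7 17 0 0 0 0;3.5 0.7 16 0 0 0 0;2.4 0 10.5 0 0 0 0;0.6 0 3 0 0 0 0;0.4 0 2 0 0 0 0;0 0 0 0 0 0 0"

```text
time_s: 12.97
eef_pos: [0.5892, -0.2936, 0.1682]
orientation: [3.093, 0.289, -0.323]
ft_force: [0.4, -0.2, -3.1]
finger_gap: 0.0642
```

>>> arm_command:
  moves: "0.3 0 1.5 0 0 0 0;0 0 0 0 0 0 0;0.3 0 1.5 0 0 0 0;0 0 0 0 0 0 0"

```text
time_s: 13.3
eef_pos: [0.5893, -0.2939, 0.1656]
orientation: [3.093, 0.288, -0.322]
ft_force: [-0.1, -0.5, 1.5]
finger_gap: 0.0642
```

>>> arm_command:
  moves: "0.2 0 1 0 0 0 0;0 0 0 0 0 0 0"

```text
time_s: 13.47
eef_pos: [0.5894, -0.294, 0.1655]
orientation: [3.093, 0.288, -0.322]
ft_force: [-2.5, 1.4, 9.9]
finger_gap: 0.0644
```

```bash
python3 - <<'E'
from h import *
T=rep()
im=bot.snapshot('scene');cv2.imwrite('pics/s11.png',cv2.resize(im[160:310,210:350],None,fx=4,fy=4))
E
```

```text
t 13.47 tcp [ 0.5894 -0.294   0.1655] grasp [ 0.5754 -0.2966  0.098 ] x [ 0.962  0.181 -0.206] z [-0.202 -0.038 -0.979] F [-2.5  1.4  9.9] gap 0.0644 q [-0.42  0.62  1.55 -0.13  1.15  1.03]
```

View pics/s11.png

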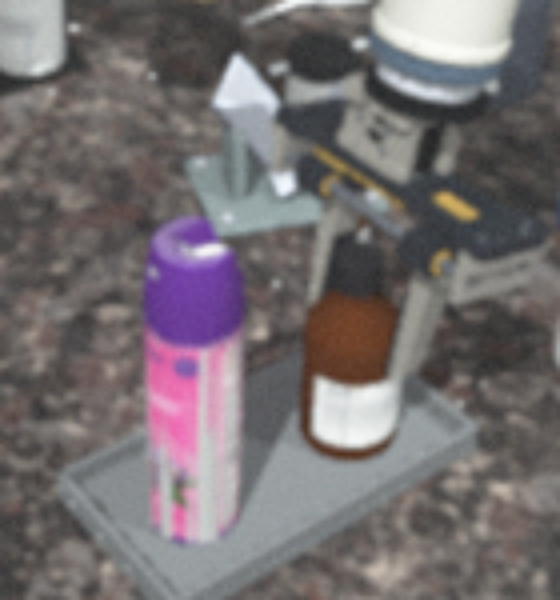

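The bottle is standing in the tray. I'll release it and retract.

>>> arm_command:
  moves: "0 0 0 0 0 0 78;0 0 0 0 0 0 85;0 0 0 0 0 0 100;0 0 0 0 0 0 100;0 0 0 0 0 0 100;0 0 -15 0 0 0 100;0 0 -30 0 0 0 100;0 0 -35 0 0 0 100;0 0 -35 0 0 0 100;0 0 -35 0 0 0 100;0 0 -20 0 0 0 100;0 0 0 0 0 0 100"

```text
time_s: 14.52
eef_pos: [0.6258, -0.288, 0.3355]
orientation: [3.091, 0.288, -0.312]
ft_force: [0.3, -0.1, -1.1]
finger_gap: 0.0923
```

```bash
python3 - <<'E'
from h import *
T=rep()
im=bot.snapshot('scene');cv2.imwrite('pics/s12.png',cv2.resize(im[100:310,160:350],None,fx=2.8,fy=2.8))
W=np.array([.5496,.2705,.003])
# mat yaw: jar->white direction
d=np.array([.5496-.4387,.2705-.2525]);print('mat yaw',np.rad2deg(np.arctan2(d[1],d[0])),np.linalg.norm(d))
my=np.arctan2(d[1],d[0])
print('big-white yaw',np.rad2deg(np.arctan2(.2705-.3741,.5496-.5315)))
for s in (45,-45):
    e=np.array([np.cos(my+np.deg2rad(s)),np.sin(my+np.deg2rad(s)),0])
    x,z=dirs(-12,e)
    g=W+[0,0,.108+.12]+.005*e
    T1=mk(g,x,z);print(s,T1[:3,3],ik(T1));plan(T,T1)
E
```

```text
t 14.52 tcp [ 0.6258 -0.288   0.3355] grasp [ 0.6123 -0.2907  0.2679] x [ 0.963  0.181 -0.2  ] z [-0.196 -0.04  -0.98 ] F [ 0.3 -0.1 -1.1] gap 0.0923 q [-0.39  0.5   1.34 -0.11  1.46  1.02]
mat yaw 9.219189689363501 0.11235127947647058
big-white yaw -80.0898537121195
45 [0.56091128 0.28619455 0.29849218] [0.44 1.52 1.37 0.  ]
rows 18 each [ 14.52 -29.56  -0.99  -0.1   -0.    -0.47] | seq: shift [  48.7 -576.4   26. ] turn [-1.74 -0.08 -8.53]
-45 [0.56529455 0.25918872 0.29849218] [0.39 1.58 1.27 0.  ]
rows 17 each [-1.01e+01 -3.15e+01  4.29e+00  1.10e-01 -1.00e-02  5.30e-01] | seq: shift [  48.1 -549.    26.2] turn [ 1.93 -0.1   9.09]
```

View pics/s12.png

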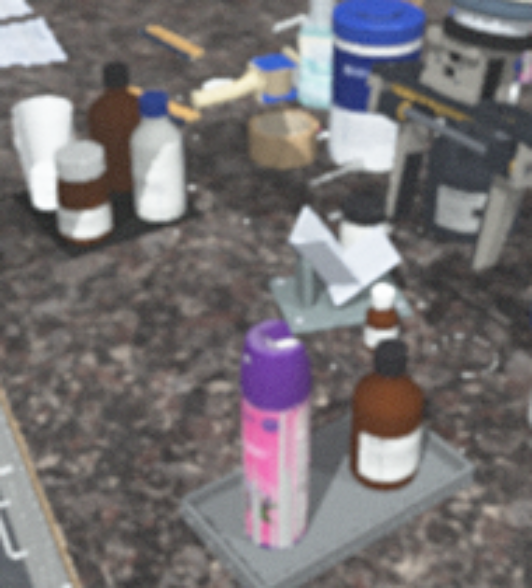

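>>> arm_command:
  moves: "-10 -31.5 0 0.11 0 0.53 100;-10 -31.5 2 0.11 0 0.53 100;-10 -31.5 4.3 0.11 0 0.53 100;-10 -31.5 4.3 0.11 0 0.53 100;-10 -31.5 4.3 0.11 0 0.53 100;-10 -31.5 4.3 0.11 0 0.53 100;-10 -31.5 4.3 0.11 0 0.53 100;-10 -31.5 4.3 0.11 0 0.53 100;-10 -31.5 4.3 0.11 0 0.53 100;-10 -31.5 4.3 0.11 0 0.53 100;-10 -31.5 4.3 0.11 0 0.53 100;-10 -31.5 4.3 0.11 0 0.53 100"

```text
time_s: 15.57
eef_pos: [0.5249, 0.0953, 0.3092]
orientation: [-3.03, 0.589, 0.321]
ft_force: [1.0, 0.3, 0.0]
finger_gap: 0.092
```

>>> arm_command:
  moves: "-10 -31.5 4.3 0.11 0 0.53 100;-10 -31.5 4.3 0.11 0 0.53 100;-10 -31.5 4.3 0.11 0 0.53 100;-10 -31.5 4.3 0.11 0 0.53 100;0 0 0 0 0 0 100;0 0 0 0 0 0 100;0 0 0 0 0 0 100"

```text
time_s: 16.15
eef_pos: [0.5422, 0.2252, 0.3009]
orientation: [-2.947, 0.862, 0.311]
ft_force: [-0.5, 0.1, 0.2]
finger_gap: 0.0921
```

```bash
cat >> h.py <<'E'
W=np.array([.5496,.2705,.003]);eW=np.array([np.cos(np.deg2rad(-35.5)),np.sin(np.deg2rad(-35.5)),0])
E
python3 - <<'E'
from h import *
T=rep()
x,z=dirs(-12,eW)
T1=mk(W+[0,0,.108+.12]+.005*eW,x,z);plan(T,T1)
cv2.imwrite('pics/w13.png',bot.snapshot('wrist'))
c=bot.get_calibration('wrist');print(proj(c,W+[0,0,.17]),proj(c,W+[0,0,.14]))
E
```

```text
t 16.15 tcp [0.5422 0.2252 0.3009] grasp [0.53   0.2327 0.2334] x [ 0.824 -0.527 -0.208] z [-0.177  0.109 -0.978] F [-0.5  0.1  0.2] gap 0.0921 q [0.32 0.36 1.65 0.17 1.28 2.4 ]
rows 2 each [  0.3  -20.61   1.14   0.08  -0.     0.28] | seq: shift [  1.6 -41.2   2. ] turn [ 0.16 -0.    0.56]
[191.95094269 198.28295878] [199.0917026  178.75008199]
```

View pics/w13.png

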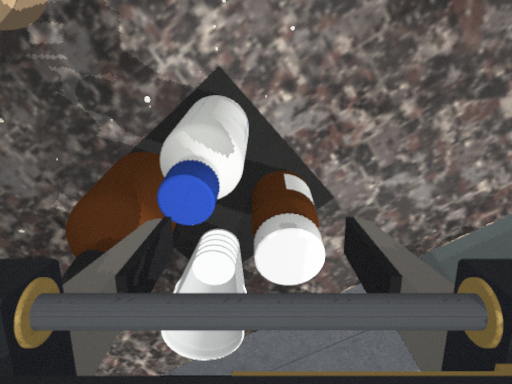

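>>> arm_command:
  moves: "0.3 -20.6 1 0.08 0 0.28 100;0.3 -20.6 1 0.08 0 0.28 100;0 0 0 0 0 0 100;0 0 0 0 0 0 100;0 0 0 0 0 0 100"

```text
time_s: 16.62
eef_pos: [0.5654, 0.2589, 0.2999]
orientation: [-2.916, 0.935, 0.305]
ft_force: [-0.3, 1.1, 0.6]
finger_gap: 0.0918
```

```bash
python3 - <<'E'
from h import *
T=rep()
x,z=dirs(-12,eW)
T1=mk(W+[0,0,.108+.12]+.005*eW,x,z);plan(T,T1)
plan(T,mk(W+[0,0,.108]+.005*eW,x,z),5)
im=bot.snapshot('scene');cv2.imwrite('pics/s14.png',cv2.resize(im[90:210,150:290],None,fx=4,fy=4))
cv2.imwrite('pics/w14.png',bot.snapshot('wrist'))
c=bot.get_calibration('wrist');print(proj(c,W+[0,0,.17]),proj(c,W+[0,0,.14]))
E
```

```text
t 16.62 tcp [0.5654 0.2589 0.2999] grasp [0.5538 0.2672 0.2324] x [ 0.796 -0.569 -0.207] z [-0.168  0.121 -0.978] F [-0.3  1.1  0.6] gap 0.0918 q [0.35 0.4  1.58 0.18 1.28 2.48]
rows 1 each [ 0.02 -0.28  1.44 -0.01 -0.01 -0.01] | seq: shift [ 0.  -0.3  1.4] turn [-0.01 -0.01 -0.01]
rows 5 each [ 4.98 -0.04 23.77 -0.   -0.   -0.  ] | seq: shift [ 24.9  -0.2 118.8] turn [-0.01 -0.01 -0.01]
[258.61740752 200.4300515 ] [258.66168496 180.64805825]
```

View pics/s14.png

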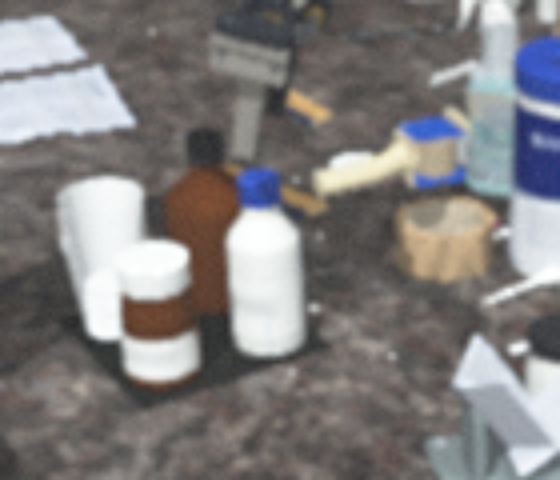

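View pics/w14.png

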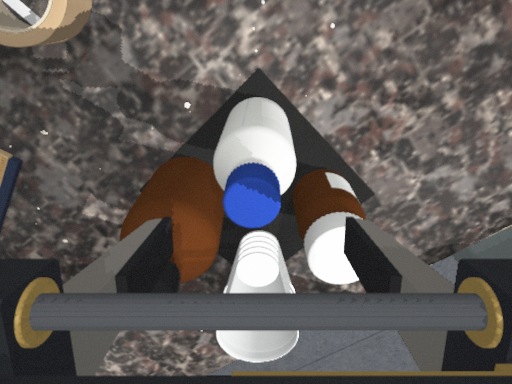

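The white cap is at (252,203), 2–4 mm off centre. I'll shift 2 mm and descend.

>>> arm_command:
  moves: "4 -2 20 0 0 0 100;5 0 24 0 0 0 100;5 0 24 0 0 0 100;5 0 24 0 0 0 100;4 0 18 0 0 0 100;1.9 0 8.8 0 0 0 100;0 0 0 0 0 0 100;0 0 0 0 0 0 100"

```text
time_s: 17.38
eef_pos: [0.5671, 0.2619, 0.1793]
orientation: [-2.915, 0.935, 0.304]
ft_force: [0.5, 0.2, 0.4]
finger_gap: 0.0918
```

```bash
python3 - <<'E'
from h import *
T=rep()
x,z=dirs(-12,eW)
plan(T,mk(W+[0,0,.108]+.005*eW,x,z),1)
im=bot.snapshot('scene');cv2.imwrite('pics/s15.png',cv2.resize(im[90:210,150:290],None,fx=5,fy=5))
cv2.imwrite('pics/w15.png',bot.snapshot('wrist'))
E
```

```text
t 17.38 tcp [0.5671 0.2619 0.1793] grasp [0.5555 0.2703 0.1118] x [ 0.796 -0.569 -0.207] z [-0.167  0.122 -0.978] F [0.5 0.2 0.4] gap 0.0918 q [0.36 0.53 1.67 0.2  1.07 2.44]
rows 1 each [ 0.27  3.1   0.73 -0.03 -0.01 -0.01] | seq: shift [0.3 3.1 0.7] turn [-0.03 -0.01 -0.01]
```

View pics/s15.png

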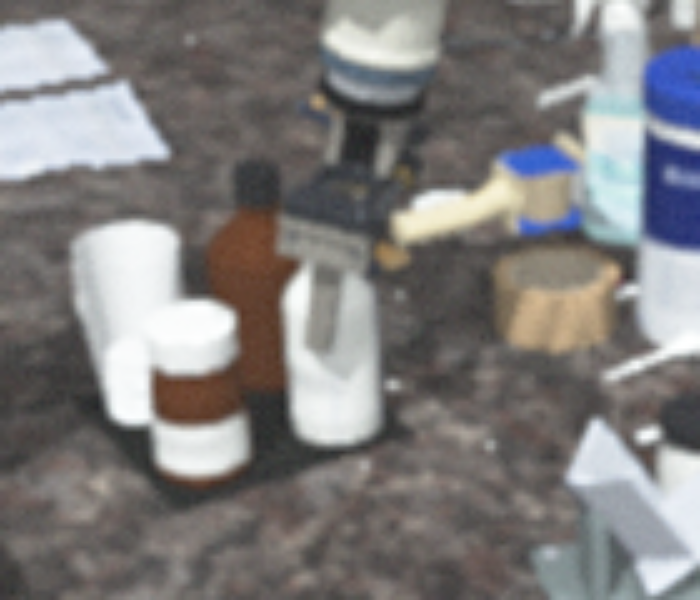

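View pics/w15.png

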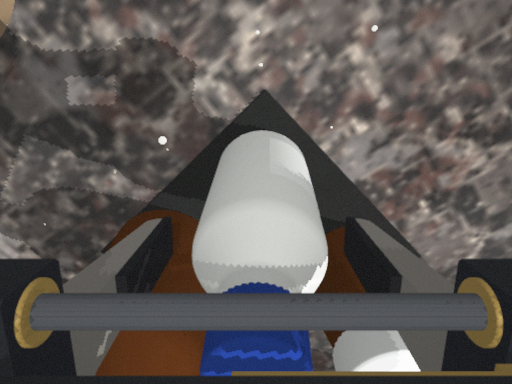

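The bottle is centred between the fingers at (260,230) and the force is zero. I'll close and then lift straight up.

>>> arm_command:
  moves: "0 0 0 0 0 0 0;0 0 0 0 0 0 0;0 0 0 0 0 0 0;0 0 0 0 0 0 0;0 0 0 0 0 0 0;0 0 0 0 0 0 0;0 0 0 0 0 0 0"

```text
time_s: 18.07
eef_pos: [0.567, 0.2621, 0.1792]
orientation: [-2.915, 0.934, 0.303]
ft_force: [-2.3, -1.7, 5.3]
finger_gap: 0.0661
```

>>> arm_command:
  moves: "-1.5 0 -7 0 0 0 0;-3 0 -14 0 0 0 0;-4 0 -19 0 0 0 0;-5 0 -23.5 0 0 0 0;-5 0 -23.5 0 0 0 0;-5 0 -23.5 0 0 0 0;-5 0 -23.5 0 0 0 0;-4 0 -19 0 0 0 0;-2 0 -9.5 0 0 0 0;0 0 0 0 0 0 0;0 0 0 0 0 0 0"

```text
time_s: 18.98
eef_pos: [0.5664, 0.2618, 0.3443]
orientation: [-2.915, 0.935, 0.304]
ft_force: [-0.1, 0.1, -5.3]
finger_gap: 0.0659
```

```bash
python3 - <<'E'
from h import *
T=rep();x,z=dirs(23)
# bottle in grip: underside 108.8mm below grasp along axis; axis offset 5mm
h=.109
for up in (.11,):
  g=O+(.048+.005+.004)*xc+(h+up)*zc
  T1=mk(g,x,z);print(T1[:3,3],ik(T1));plan(T,T1)
im=bot.snapshot('scene');cv2.imwrite('pics/s16.png',cv2.resize(im[40:210,150:290],None,fx=3.5,fy=3.5))
E
```

```text
t 18.98 tcp [0.5664 0.2618 0.3443] grasp [0.5549 0.2702 0.2767] x [ 0.796 -0.569 -0.207] z [-0.167  0.122 -0.978] F [-0.1  0.1 -5.3] gap 0.0659 q [0.36 0.37 1.53 0.18 1.36 2.5 ]
[ 0.55106333 -0.00529676  0.30160299] [0.1  2.02 0.63 0.  ]
rows 9 each [ 9.94 28.35  5.14  0.05  0.76 -0.55] | seq: shift [148.5 226.3  11.8] turn [ 0.46  6.87 -4.97]
```

View pics/s16.png

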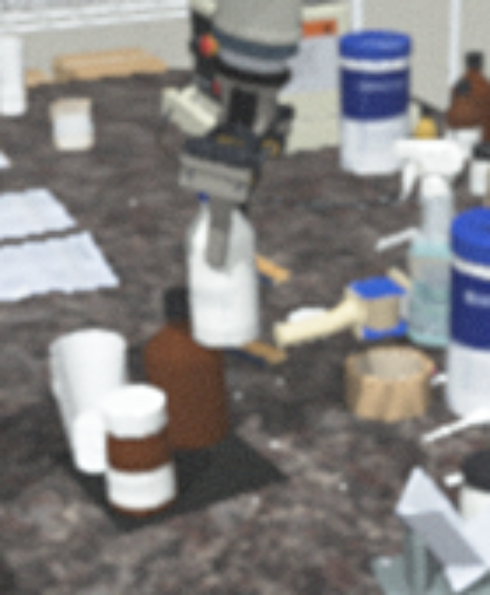

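>>> arm_command:
  moves: "5 14 2.5 0.02 0.38 -0.28 0;10 28.3 5 0.05 0.76 -0.55 0;10 28.3 5 0.05 0.76 -0.55 0;10 28.3 5 0.05 0.76 -0.55 0;10 28.3 5 0.05 0.76 -0.55 0;10 28.3 5 0.05 0.76 -0.55 0;10 28.3 5 0.05 0.76 -0.55 0;10 28.3 5 0.05 0.76 -0.55 0;10 28.3 5 0.05 0.76 -0.55 0;5 14 2.5 0.02 0.38 -0.28 0;0 0 0 0 0 0 0;0 0 0 0 0 0 0"

```text
time_s: 20.03
eef_pos: [0.5433, -0.0043, 0.2989]
orientation: [3.029, -0.296, 0.605]
ft_force: [0.9, 0.9, -5.1]
finger_gap: 0.0658
```

```bash
python3 - <<'E'
from h import *
T=rep();x,z=dirs(23)
h=.109;g=O+(.048+.005+.004)*xc+(h+.11)*zc
plan(T,mk(g,x,z))
im=bot.snapshot('scene');cv2.imwrite('pics/s17.png',cv2.resize(im[80:230,200:350],None,fx=4,fy=4))
cv2.imwrite('pics/w17.png',bot.snapshot('wrist'))
E
```

```text
t 20.03 tcp [ 0.5433 -0.0043  0.2989] grasp [ 0.5693 -0.0095  0.2351] x [ 0.906 -0.179  0.384] z [ 0.377 -0.075 -0.923] F [ 0.9  0.9 -5.1] gap 0.0658 q [ 0.03  0.09  2.03 -0.15  0.64  1.9 ]
rows 1 each [ 8.24 -0.55  0.49  0.02  0.08 -0.03] | seq: shift [ 8.2 -0.6  0.5] turn [ 0.02  0.08 -0.03]
```

View pics/s17.png

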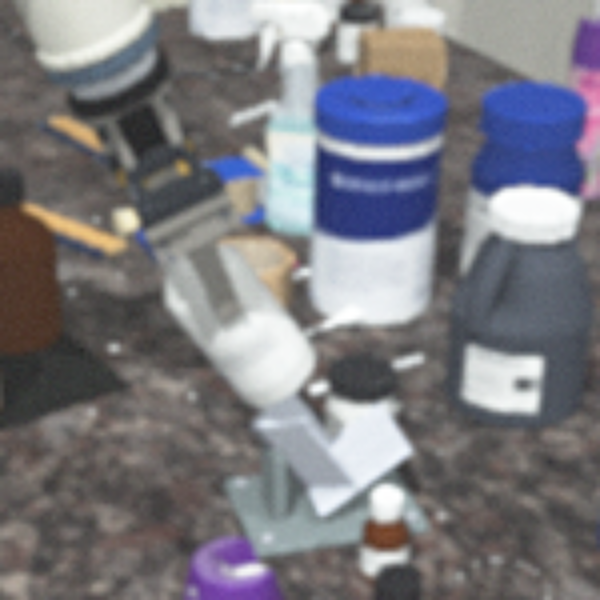

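View pics/w17.png

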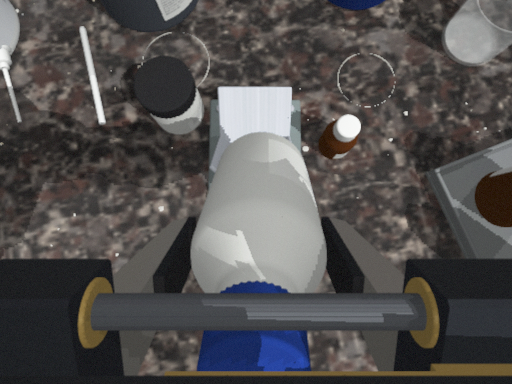

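```bash
python3 - <<'E'
from h import *
im=cv2.imread('pics/w17.png');cv2.imwrite('pics/w17z.png',cv2.resize(im[75:275,180:340],None,fx=3,fy=3,interpolation=cv2.INTER_CUBIC))
c=bot.get_calibration('wrist');yc=np.cross(zc,xc)
T=rep()
P=lambda p:((proj(c,p)-[180,75])*3).round(0)
for s in(-1,1):
    print('wing',s,P(O+.0354*xc+.0354*s*yc+.085*zc),P(O+.0354*xc+.0354*s*yc),'plate edge',[P(O+k*xc+.038*s*yc) for k in(.06,.07,.08)])
    print('base corner',P(O-[0,0,.018]+.087*ex+.055*s*yc))
x,z=dirs(23)
g=T[:3,3]+.069*T[:3,2];ax=zc  # bottle axis nominal
b=g-.005*xc-.109*zc
print('bottle base',P(b),'edges',P(b+.034*yc),P(b-.034*yc),'far edge',P(b+.034*xc))
E
```

```text
t 20.13 tcp [ 0.5444 -0.0033  0.2998] grasp [ 0.5705 -0.0084  0.2361] x [ 0.905 -0.177  0.386] z [ 0.378 -0.074 -0.923] F [-0.2  0.3 -5.7] gap 0.0659 q [ 0.03  0.09  2.03 -0.15  0.64  1.9 ]
wing -1 [361. 272.] [335. 180.] plate edge [array([345., 112.]), array([346.,  83.]), array([348.,  53.])]
base corner [372.  70.]
wing 1 [113. 273.] [138. 181.] plate edge [array([127., 113.]), array([126.,  84.]), array([124.,  54.])]
base corner [100.  70.]
bottle base [235. 280.] edges [102. 281.] [367. 280.] far edge [234. 151.]
```

View pics/w17z.png

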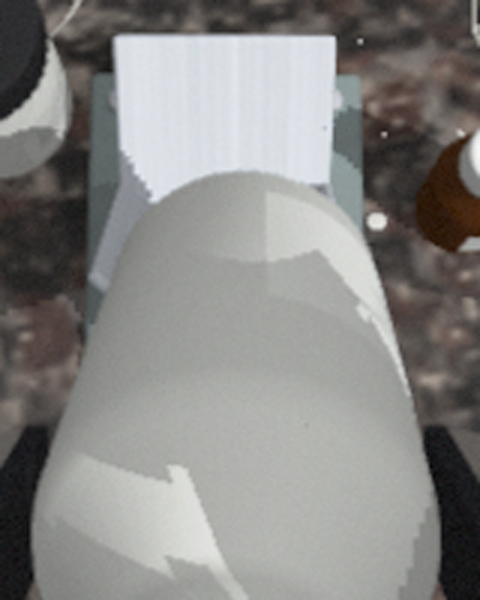

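```bash
python3 - <<'E'
from h import *
for n,y0 in (('w14',105),('w15',140),('w17',140)):
    im=cv2.imread(f'pics/{n}.png');h=cv2.cvtColor(im,cv2.COLOR_BGR2HSV)
    m=((h[...,1]<40)&(h[...,2]>110)).astype(np.uint8);m=cv2.morphologyEx(m,cv2.MORPH_OPEN,np.ones((3,3)))
    k,l=cv2.connectedComponents(m);lab=l[y0+50,258]
    for r in range(y0-10,y0+110,10):
        x=np.where(l[r]==lab)[0]
        if len(x): print(n,r,x.min(),x.max(),(x.min()+x.max())/2)
cv2.imwrite('pics/w15z.png',cv2.resize(cv2.imread('pics/w15.png')[100:310,160:360],None,fx=2.8,fy=2.8))
E
```

```text
w14 105 236 278 257.0
w14 115 229 285 257.0
w14 125 225 289 257.0
w14 135 221 291 256.0
w14 145 217 293 255.0
w14 155 214 295 254.5
w14 165 213 296 254.5
w14 175 215 294 254.5
w14 185 220 290 255.0
w15 130 258 266 262.0
w15 140 233 291 262.0
w15 150 225 300 262.5
w15 160 220 304 262.0
w15 170 217 308 262.5
w15 180 213 310 261.5
w15 190 210 313 261.5
w15 200 207 315 261.0
w15 210 203 318 260.5
w15 220 200 320 260.0
w15 230 197 323 260.0
w15 240 193 326 259.5
w17 130 219 297 258.0
w17 140 218 300 259.0
w17 150 215 308 261.5
w17 160 212 303 257.5
w17 170 212 307 259.5
w17 180 213 309 261.0
w17 190 209 312 260.5
w17 200 206 315 260.5
w17 210 202 317 259.5
w17 220 199 319 259.0
w17 230 196 322 259.0
w17 240 192 324 258.0
```

View pics/w15z.png

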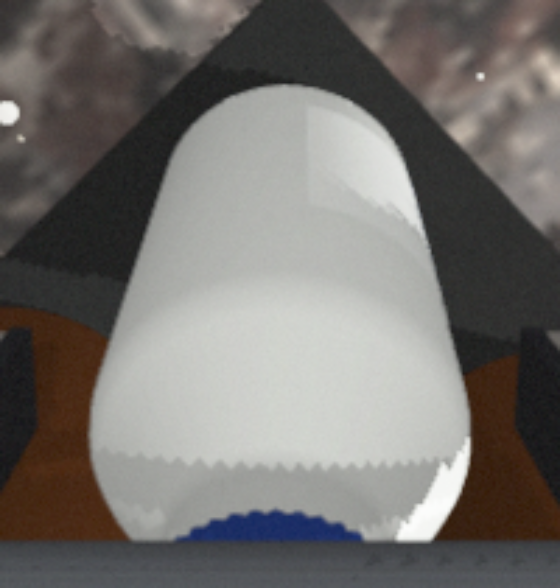

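```bash
sed -i 's/O=np.array(\[.655,-.0255,.026\])/O=np.array([.655,-.0215,.026])/' h.py; python3 - <<'E'
from h import *
# w15 camera pose from T then: camera in tool frame
T,o=pose();c=bot.get_calibration('wrist');Tc=np.linalg.inv(T)@c['T'];print(Tc.round(4))
from scipy.spatial.transform import Rotation as R
T15=np.eye(4);T15[:3,:3]=R.from_rotvec([-2.915,.935,.304]).as_matrix();T15[:3,3]=[.5671,.2619,.1793]
c15=dict(c);c15['T']=T15@Tc
print('w15 far rim pred',proj(c15,W+.034*eW),'base centre',proj(c15,W),'cap top',proj(c15,W+[0,0,.17]),'seen apex 262,129')
x,z=dirs(23)
h=.109;g=O+(.048+.005+.004)*xc+(h+.095)*zc
plan(T,mk(g,x,z))
E
```

```text
[[-1.500e-03 -9.692e-01 -2.463e-01  6.850e-02]
 [ 1.000e+00 -1.300e-03 -1.000e-03  0.000e+00]
 [ 7.000e-04 -2.463e-01  9.692e-01 -8.140e-02]
 [ 0.000e+00  0.000e+00  0.000e+00  1.000e+00]]
w15 far rim pred [263.09011125 126.21432033] base centre [262.93678611 169.3480317 ] cap top [268.512847   376.41371502] seen apex 262,129
rows 1 each [ 9.580e+00 -3.220e+00  1.536e+01  1.000e-02  6.000e-02 -1.000e-02] | seq: shift [ 9.6 -3.2 15.3] turn [ 0.01  0.06 -0.01]
```

>>> arm_command:
  moves: "5.5 -2.5 7 0 0.03 0 0;5.5 -2.5 7 0 0.03 0 0;0 0 0 0 0 0 0;0 0 0 0 0 0 0"

```text
time_s: 20.47
eef_pos: [0.5615, -0.0012, 0.2913]
orientation: [3.026, -0.291, 0.617]
ft_force: [-1.0, 0.7, -4.8]
finger_gap: 0.0659
```

```bash
python3 - <<'E'
from h import *
T=rep();x,z=dirs(23)
h=.109;g=O+(.048+.005+.004)*xc+(h+.095)*zc
plan(T,mk(g,x,z))
im=bot.snapshot('wrist');cv2.imwrite('pics/w18z.png',cv2.resize(im[75:275,180:340],None,fx=3,fy=3,interpolation=cv2.INTER_CUBIC))
im=bot.snapshot('scene');cv2.imwrite('pics/s18.png',cv2.resize(im[120:230,220:340],None,fx=5,fy=5,interpolation=cv2.INTER_CUBIC))
c=bot.get_calibration('wrist');yc=np.cross(zc,xc);P=lambda p:((proj(c,p)-[180,75])*3).round(0)
for s in(-1,1): print(P(O+.0354*xc+.0354*s*yc+.085*zc),P(O+.0354*xc+.0354*s*yc),P(O+.086*xc+.038*s*yc))
print('ideal base far rim at 95',P(O+.048*xc+.095*zc+.034*xc),'with6',P(O+.054*xc+.095*zc+.034*xc))
E
```

```text
t 20.47 tcp [ 0.5615 -0.0012  0.2913] grasp [ 0.588  -0.0064  0.2278] x [ 0.903 -0.175  0.392] z [ 0.384 -0.075 -0.92 ] F [-1.   0.7 -4.8] gap 0.0659 q [ 0.04  0.13  2.01 -0.16  0.61  1.91]
rows 1 each [-2.22  2.07  1.18  0.01 -0.01  0.01] | seq: shift [-2.2  2.1  1.2] turn [ 0.01 -0.01  0.01]
[370. 330.] [341. 225.] [355.  79.]
[112. 331.] [138. 225.] [123.  79.]
ideal base far rim at 95 [241. 178.] with6 [241. 154.]
```

View pics/w18z.png

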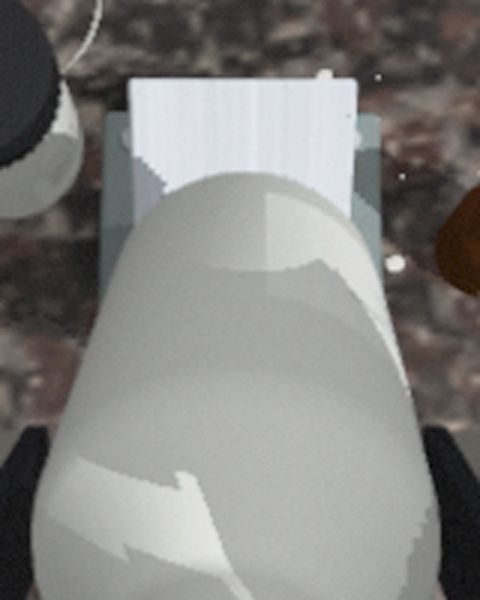

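View pics/s18.png

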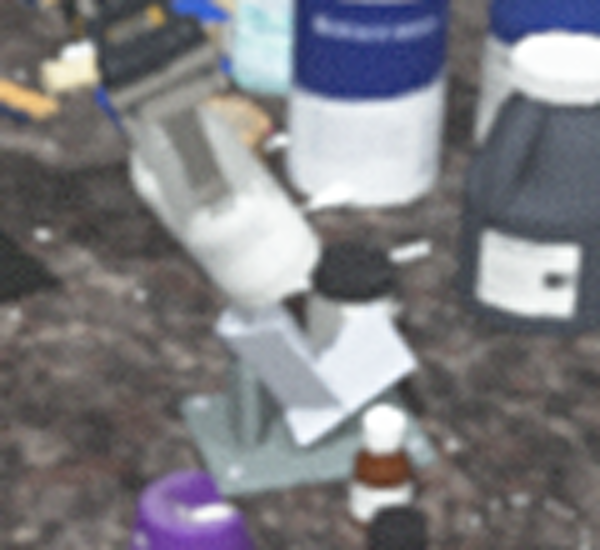

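The bottle's underside lines up with the trough: rim centre is at column 247 and plate centre at 242, enlarged. I'll lower along the trough axis.

>>> arm_command:
  moves: "2.1 -0.5 10 0 0 0 0;2.1 0 10 0 0 0 0;2.1 0 10 0 0 0 0;2.1 0 10 0 0 0 0;0 0 0 0 0 0 0"

```text
time_s: 20.98
eef_pos: [0.5843, -0.0062, 0.2561]
orientation: [3.026, -0.293, 0.615]
ft_force: [-0.6, 0.6, -5.3]
finger_gap: 0.0656
```

```bash
python3 - <<'E'
from h import *
T=rep()
g=T[:3,3]+.069*T[:3,2]-O;yc=np.cross(zc,xc);print('cradle coords mm',(np.array([g@xc,g@yc,g@zc])*1000).round(1))
im=bot.snapshot('scene');cv2.imwrite('pics/s19.png',cv2.resize(im[120:230,220:340],None,fx=5,fy=5,interpolation=cv2.INTER_CUBIC))
E
```

```text
t 20.98 tcp [ 0.5843 -0.0062  0.2561] grasp [ 0.6107 -0.0114  0.1926] x [ 0.904 -0.176  0.39 ] z [ 0.383 -0.076 -0.921] F [-0.6  0.6 -5.3] gap 0.0656 q [ 0.03  0.21  2.   -0.17  0.54  1.92]
cradle coords mm [ 58.4   1.5 162.5]
```

View pics/s19.png

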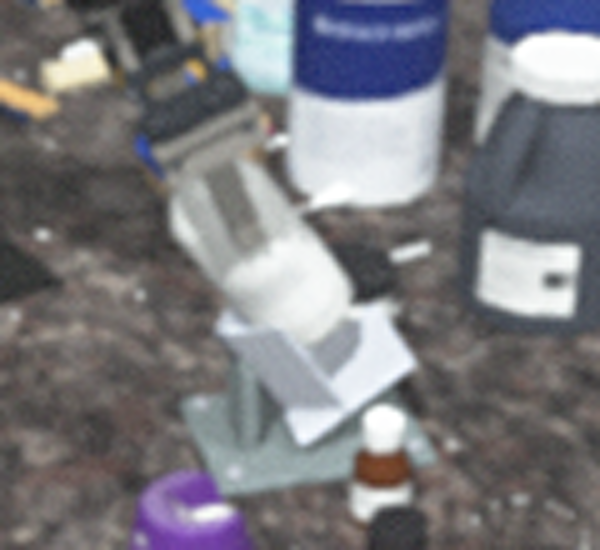

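>>> arm_command:
  moves: "2.1 0 10 0 0 0 0;2.1 0 10 0 0 0 0;2.1 0 10 0 0 0 0;1.7 0 8 0 0 0 0;0.8 0 4 0 0 0 0;0 0 0 0 0 0 0"

```text
time_s: 21.53
eef_pos: [0.6083, -0.0107, 0.222]
orientation: [3.026, -0.292, 0.617]
ft_force: [0.4, 0.5, -4.3]
finger_gap: 0.0654
```

```bash
cat >> h.py <<'E'
def cr():
    T=rep();g=T[:3,3]+.069*T[:3,2]-O;yc=np.cross(zc,xc);print('cradle mm',(np.array([g@xc,g@yc,g@zc])*1000).round(1));f=np.array(bot.get_obs()['ft_force']);print('F cradle',np.round([f@xc,f@yc,f@zc],1))
def sc(n):
    im=bot.snapshot('scene');cv2.imwrite(f'pics/{n}.png',cv2.resize(im[120:230,220:340],None,fx=5,fy=5,interpolation=cv2.INTER_CUBIC))
E
python3 -c "
from h import *
cr()"
```

```text
t 21.53 tcp [ 0.6083 -0.0107  0.222 ] grasp [ 0.6348 -0.016   0.1585] x [ 0.903 -0.176  0.391] z [ 0.384 -0.076 -0.92 ] F [ 0.4  0.5 -4.3] gap 0.0654 q [ 0.02  0.3   1.98 -0.18  0.48  1.92]
cradle mm [ 58.9   1.6 120.5]
F cradle [-2.3  0.6 -3.7]
```

>>> arm_command:
  moves: "0.8 0 4 0 0 0 0;0.6 0 3 0 0 0 0;0.3 0 1.5 0 0 0 0;0 0 0 0 0 0 0"

```text
time_s: 21.87
eef_pos: [0.6131, -0.0115, 0.2161]
orientation: [3.026, -0.292, 0.619]
ft_force: [-1.1, 0.3, -4.2]
finger_gap: 0.0658
```

```bash
python3 -c "
from h import *
cr();sc('s20')"
```

```text
t 21.87 tcp [ 0.6131 -0.0115  0.2161] grasp [ 0.6397 -0.0168  0.1526] x [ 0.903 -0.176  0.393] z [ 0.385 -0.076 -0.92 ] F [-1.1  0.3 -4.2] gap 0.0658 q [ 0.01  0.31  1.98 -0.18  0.46  1.93]
cradle mm [ 59.6   1.7 112.9]
F cradle [-3.4  0.1 -2.8]
```

View pics/s20.png

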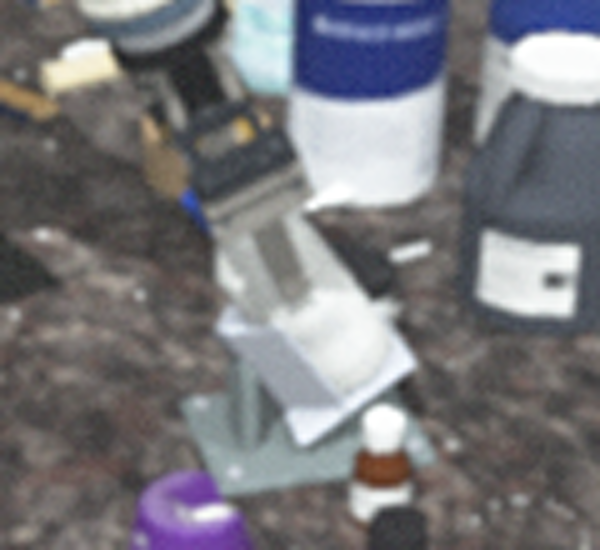

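>>> arm_command:
  moves: "0.3 0 1.5 0 0 0 0;0 0 0 0 0 0 0;0.3 0 1.5 0 0 0 0;0 0 0 0 0 0 0"

```text
time_s: 22.25
eef_pos: [0.6147, -0.0119, 0.2136]
orientation: [3.026, -0.292, 0.619]
ft_force: [0.0, 0.3, -4.8]
finger_gap: 0.0655
```

>>> arm_command:
  moves: "0.2 0 1 0 0 0 0;0 0 0 0 0 0 0"

```text
time_s: 22.42
eef_pos: [0.6153, -0.012, 0.2127]
orientation: [3.026, -0.292, 0.619]
ft_force: [-0.3, 0.2, -5.0]
finger_gap: 0.0663
```

```bash
python3 -c "
from h import *
cr()"
```

```text
t 22.42 tcp [ 0.6153 -0.012   0.2127] grasp [ 0.6419 -0.0172  0.1493] x [ 0.903 -0.176  0.393] z [ 0.385 -0.076 -0.92 ] F [-0.3  0.2 -5. ] gap 0.0663 q [ 0.01  0.32  1.97 -0.18  0.46  1.93]
cradle mm [ 59.5   1.7 108.8]
F cradle [-3.1  0.1 -3.9]
```

Still no contact, so I'll keep stepping down.

>>> arm_command:
  moves: "0.2 0 1 0 0 0 0;0 0 0 0 0 0 0;0.2 0 1 0 0 0 0;0 0 0 0 0 0 0"

```text
time_s: 22.75
eef_pos: [0.6149, -0.0122, 0.2115]
orientation: [3.026, -0.293, 0.615]
ft_force: [-15.7, 1.8, 11.9]
finger_gap: 0.0658
```

>>> arm_command:
  moves: "0.2 0 1 0 0 0 0;0 0 0 0 0 0 0"

```text
time_s: 22.92
eef_pos: [0.6152, -0.0123, 0.2112]
orientation: [3.026, -0.293, 0.615]
ft_force: [-21.7, 2.6, 20.6]
finger_gap: 0.0658
```

>>> arm_command:
  moves: "0.2 0 1 0 0 0 0;0 0 0 0 0 0 0"

```text
time_s: 23.08
eef_pos: [0.6159, -0.0124, 0.2109]
orientation: [3.026, -0.293, 0.616]
ft_force: [-22.8, 3.1, 25.9]
finger_gap: 0.0657
```

The underside is on the end plate, with the force along the trough axis. I'll ease off and lower the bottle onto the V wings.

>>> arm_command:
  moves: "-0.5 0 -2.3 0 0 0 0;0 0 0 0 0 0 0;-2 0 0.4 0 0 0 0;0 0 0 0 0 0 0;-2 0 0.4 0 0 0 0;0 0 0 0 0 0 0"

```text
time_s: 23.58
eef_pos: [0.6136, -0.0115, 0.2099]
orientation: [3.025, -0.292, 0.623]
ft_force: [-1.8, -0.6, 5.1]
finger_gap: 0.0655
```

```bash
python3 -c "
from h import *
cr();sc('s21')
c=bot.get_calibration('wrist');im=bot.snapshot('wrist');cv2.imwrite('pics/w21.png',im)"
```

```text
t 23.58 tcp [ 0.6136 -0.0115  0.2099] grasp [ 0.6404 -0.0168  0.1465] x [ 0.902 -0.175  0.395] z [ 0.388 -0.076 -0.919] F [-1.8 -0.6  5.1] gap 0.0655 q [ 0.01  0.32  1.98 -0.19  0.45  1.93]
cradle mm [ 56.6   1.9 107.4]
F cradle [ 1.6 -0.9  5.1]
```

View pics/s21.png

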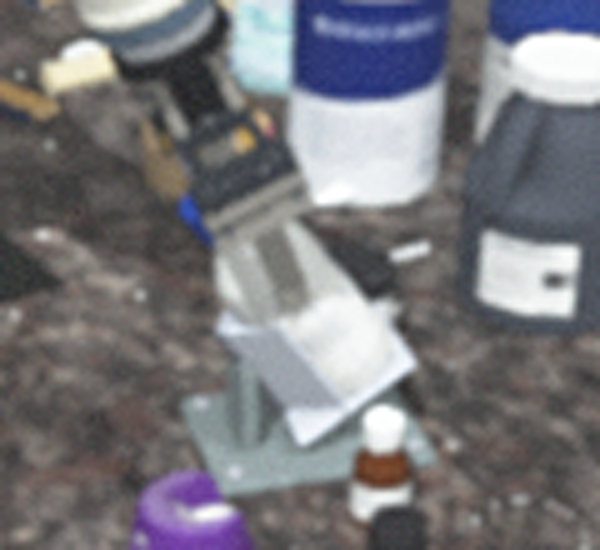

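View pics/w21.png

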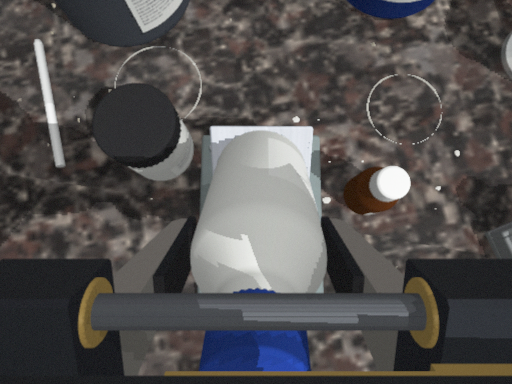

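>>> arm_command:
  moves: "-1.5 0 0.3 0 0 0 0;0 0 0 0 0 0 0"

```text
time_s: 23.85
eef_pos: [0.6132, -0.0115, 0.2097]
orientation: [3.025, -0.292, 0.626]
ft_force: [-1.7, -1.2, 7.0]
finger_gap: 0.0657
```

```bash
python3 -c "
from h import *
cr()"
```

```text
t 23.85 tcp [ 0.6132 -0.0115  0.2097] grasp [ 0.6401 -0.0167  0.1464] x [ 0.901 -0.175  0.397] z [ 0.389 -0.076 -0.918] F [-1.7 -1.2  7. ] gap 0.0657 q [ 0.02  0.32  1.98 -0.19  0.44  1.93]
cradle mm [ 56.3   1.9 107.5]
F cradle [ 2.8 -1.5  6.5]
```

>>> arm_command:
  moves: "-1.5 0 0.3 0 0 0 0;0 0 0 0 0 0 0"

```text
time_s: 24.02
eef_pos: [0.6129, -0.0114, 0.2095]
orientation: [3.024, -0.292, 0.629]
ft_force: [0.4, -4.0, 8.2]
finger_gap: 0.0657
```

```bash
python3 -c "
from h import *
cr()"
```

```text
t 24.02 tcp [ 0.6129 -0.0114  0.2095] grasp [ 0.6399 -0.0167  0.1463] x [ 0.9   -0.175  0.399] z [ 0.391 -0.076 -0.917] F [ 0.4 -4.   8.2] gap 0.0657 q [ 0.02  0.32  1.98 -0.19  0.44  1.94]
cradle mm [ 56.1   1.9 107.5]
F cradle [ 5.7 -3.8  6.1]
```

The bottle now rests on the plate and both wings. I'll relieve the side force, then release.

>>> arm_command:
  moves: "0 1 0 0 0 0 0;0 0 0 0 0 0 0;0 0 0 0 0 0 0"

```text
time_s: 24.27
eef_pos: [0.6125, -0.012, 0.2093]
orientation: [3.025, -0.292, 0.628]
ft_force: [-0.4, 0.5, 7.5]
finger_gap: 0.0658
```

```bash
python3 -c "
from h import *
cr()"
```

```text
t 24.27 tcp [ 0.6125 -0.012   0.2093] grasp [ 0.6394 -0.0172  0.1461] x [ 0.9   -0.176  0.398] z [ 0.391 -0.075 -0.917] F [-0.4  0.5  7.5] gap 0.0658 q [ 0.01  0.32  1.99 -0.19  0.44  1.93]
cradle mm [ 55.7   1.3 107.6]
F cradle [3.9 0.4 6.4]
```

>>> arm_command:
  moves: "0 0 0 0 0 0 76;0 0 0 0 0 0 80;0 0 0 0 0 0 88;0 0 0 0 0 0 100;0 0 0 0 0 0 100;0 0 0 0 0 0 100"

```text
time_s: 24.77
eef_pos: [0.6101, -0.012, 0.2071]
orientation: [3.026, -0.292, 0.619]
ft_force: [-0.1, 0.9, -0.1]
finger_gap: 0.0919
```

```bash
python3 -c "
from h import *
cr();sc('s22')
cv2.imwrite('pics/w22.png',bot.snapshot('wrist'))"
```

```text
t 24.77 tcp [ 0.6101 -0.012   0.2071] grasp [ 0.6367 -0.0173  0.1437] x [ 0.903 -0.176  0.392] z [ 0.385 -0.076 -0.92 ] F [-0.1  0.9 -0.1] gap 0.0919 q [ 0.01  0.32  1.99 -0.19  0.44  1.93]
cradle mm [ 52.1   0.7 107.1]
F cradle [-0.3  0.9  0.1]
```

View pics/s22.png

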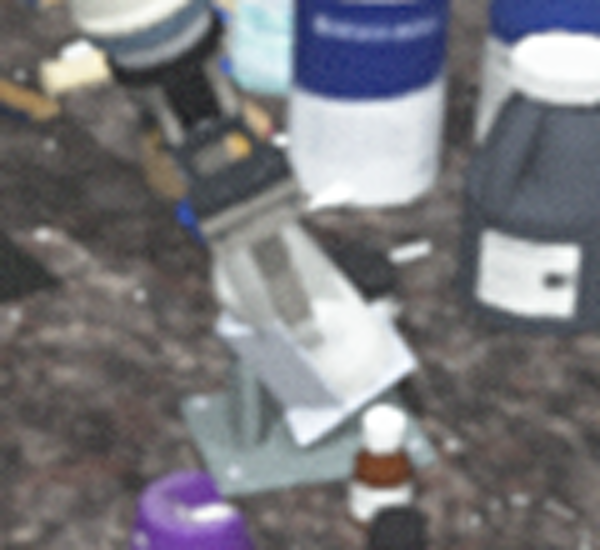

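View pics/w22.png

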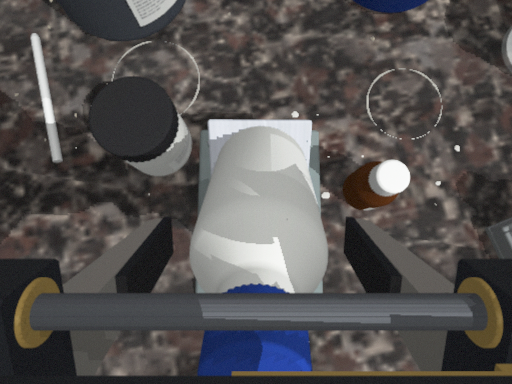

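The bottle stays put with no force reading. I'll retract along the tool axis.

>>> arm_command:
  moves: "0 0 -10 0 0 0 100;0 0 -20 0 0 0 100;0 0 -25 0 0 0 100;0 0 -30 0 0 0 100;0 0 -30 0 0 0 100;0 0 -30 0 0 0 100;0 0 -20 0 0 0 100;0 0 0 0 0 0 100;0 0 0 0 0 0 100"

```text
time_s: 25.62
eef_pos: [0.5466, 0.0006, 0.3607]
orientation: [3.026, -0.292, 0.624]
ft_force: [0.2, 0.0, -0.5]
finger_gap: 0.0917
```

```bash
python3 - <<'E'
from h import *
cr();sc('s23')
s=bot.snapshot('scene');cv2.imwrite('pics/s23f.png',cv2.resize(s[90:310,150:350],None,fx=2.7,fy=2.7))
cv2.imwrite('pics/w23.png',bot.snapshot('wrist'))
c=bot.get_calibration('wrist');cs=bot.get_calibration('scene')
A=O+.048*xc
for d in(0,.144,.17): print(d,'wrist',proj(c,A+d*zc).round(1),'scene5x',((proj(cs,A+d*zc)-[220,120])*5).round(0))
print('blue scene',(blob(s,(105,120,60),(125,255,255),(240,145,285,180))[0]-[220,120])*5)
E
```

```text
t 25.62 tcp [0.5466 0.0006 0.3607] grasp [ 0.5734 -0.0046  0.2974] x [ 0.901 -0.176  0.396] z [ 0.388 -0.076 -0.918] F [ 0.2  0.  -0.5] gap 0.0917 q [ 0.04  0.02  1.96 -0.13  0.77  1.89]
cradle mm [ 87.4   1.1 270.1]
F cradle [-0.2  0.1 -0.5]
0 wrist [258.6 142.5] scene5x [343. 360.]
0.144 wrist [259.1 197.1] scene5x [226. 219.]
0.17 wrist [259.2 212.5] scene5x [203. 191.]
blue scene [209.95867769 208.55371901]
```

View pics/s23.png

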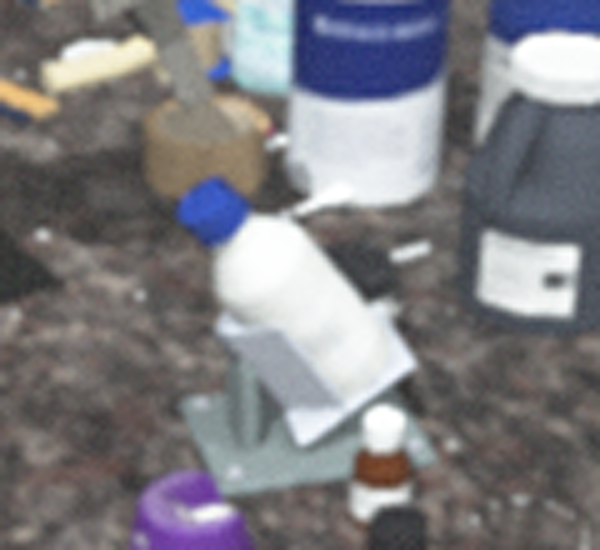

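View pics/w23.png

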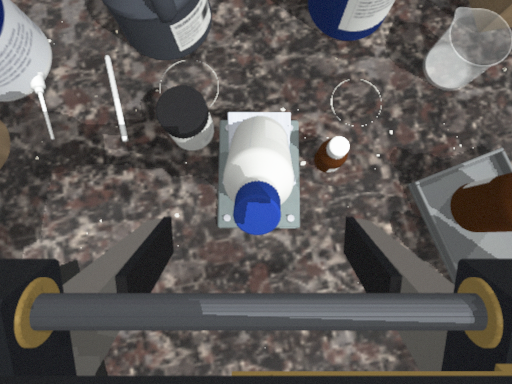

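View pics/s23f.png

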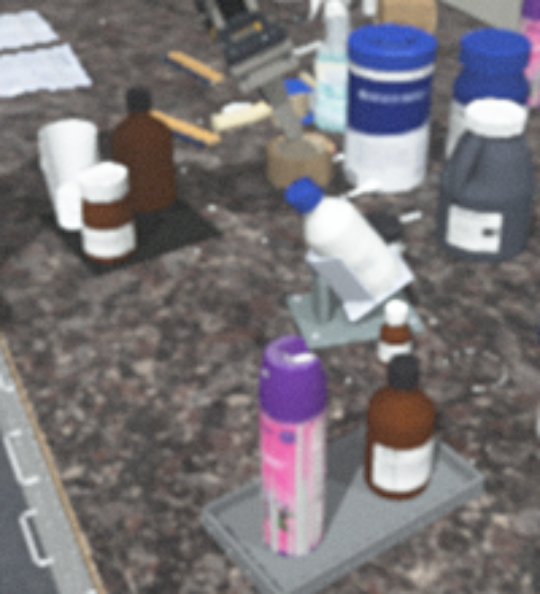

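The white bottle's cap is at (210,208) in the enlarged scene view; a fully seated bottle would put it at (214,205). Both tray items stand upright, and the bystanders look unmoved. I'll hand in.

```bash
python3 -c "
from rig import bot
print(bot.sign_off())"
```

```text
the job is handed in; nothing more can be done
None
```

The job is done in the order asked and handed in at about 26 s. The pink can and then the brown bottle were set upright in the tray, and the white bottle went into the stand cap up. I lowered the white bottle in the grip until it met the end plate, set it onto the V, and then released it.

- **Last checks:** the final pictures show the can and brown bottle standing in the tray and the bystanders where they were. The white bottle's cap is within about 1 to 2 mm of where a fully seated bottle should be. The arm is clear, with no force reading.
- **End-plate contact:** the force along the trough reached about 34 N. I eased it to about 6 N before letting go.
- **Disagreement:** the wrist view put the stand about 4 mm further to the robot's left (+y) than the top view did. The gripping position on the brown bottle agreed with the wrist view, so I used that for the insertion.

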